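# Turn round the mirrored brackets in the leaning rack

### The arm

A 6-joint arm with a two-finger parallel gripper is mounted at the origin on a cart in front of the work surface, level with it; the furniture and walls round the work are solid. World frame = base frame: x ahead of the robot, y to its left, z up, the work surface at z = 0. Lengths are in mm, angles in rad, forces in N, time in s.
With the tool pointing down it reaches from about 400 to 825 mm from the base axis. Payload 7 kg.
Tool frame: the origin (TCP) lies at the very end of the fingers, on their centre line; the grasp point (between the pads) lies 19 mm behind it; y points along the fingers, x is the direction in which the jaws open and shut, and the axes are right-handed (so a half turn about y gives the same grasp; the last joint's range is limited). The gripper opens to 85 mm and grips with 20 to 120 N. Pads are 22 mm wide; open, the fingers measure 114 mm over their backs; the gripper's body (76 mm by 85 mm) begins 54 mm behind the grasp point. The pads swing forward as they close: fully open they stand 13 mm farther back than shut.
Start: joints at [-0.864, 0.359, 0.012, 0, -1.224, -0.288], TCP at [274.47, -616.653, 231.302] pointing down, gripper open.
Joint ranges: [-3.07, 3.07], [-1.43, 2.12], [-1.02, 1.25], [-3.03, 1.67], [-3.05, -0], [-3.03, 3.03]. Speed limits (rad/s): [2.39, 2.39, 3.01, 3.14, 3.14, 3.14].

### API

Orientations are given as [roll, pitch, yaw] about the fixed x, y, z axes, in that order (R = Rz(yaw) Ry(pitch) Rx(roll)).
In Python, from plant import monitor, snapshot, manip gives the robot as it stands. The module is installed in compiled form; this text tells all that it offers.
- The arm moves only by the tool drive_tool, never from a script. Its argument "series" is a list of rows, each an object with "hand": the finger opening in m, from 0 to 0.0854; "delta_pos": the shift along the tool's x, y, z in m, a list of three; "angular": the turn, a rotation vector about the tool's x, y, z in rad, a list of three. A call has 1 to 20 rows; each row is the pose to reach, as a shift and turn from the pose commanded when the call began, along the tool's axes at that moment; what a row does not reach only later rows make up. A row lasts 1/12 s, in which the tool goes at most 41.7 mm and 7.16 degrees, less where a joint would pass 70% of its speed; a pose out of reach is approached as far as the arm can. A call with a gripper value outside its range is refused whole. The fingers move at their own pace and stop on an object; the grip force is fixed at half the most. Time passes only in rows, so rows that repeat a pose let the fingers close. It gives the time, the measured TCP pose, the force and the opening at its end, in the units of the state.
- monitor.read_state(): the state, without advancing time (a new reading comes with each control period).
- snapshot(name): name is "side" or "top" or "wrist"; returns a dict with "pixels" (420x560x3 uint8, red, green, blue), "K" (3x3 intrinsics, pixels), "D" ([k1, k2, p1, p2, k3] as OpenCV has them; the pictures are not rectified), "pose" (4x4, takes a point from camera to world coordinates); the wrist camera has in their place "T_tool_cam" (4x4, takes a point from camera to tool coordinates, whose origin is the TCP and whose axes are the tool frame's). Camera axes: x right, y down, z forward; pixel columns grow to the right and rows downward; lengths in mm; the calibration is good to about 2 mm. A picture is of the moment at which its call begins: read the wrist's pose just before it. There is no depth.
- manip.sign_off(): hands the job in, once; it reports no verdict.
The state is a dict: "clock": time; "q": joint angles; "dq": joint speeds; "tau": joint torques, N m; "tool_pos": TCP position; "orientation": TCP orientation; "ft_force": force on the tool from outside, world axes, zero at the start; "moment": the same for the moment, N m; "finger_gap": finger opening in mm.
Only numpy, scipy, OpenCV 4.12 (cv2) and the standard library are available. Lean on these libraries where they do the work, as an engineer would, in place of code of your own. Each camera call takes 0.05 s, during which the arm holds its last target.

### The job

Every bracket in the leaning plywood rack should stand like the letter L when seen from the rack's front, the side with the low lip: upright leg at the left of its bay, foot to the right, with the cut-away toe over the block so that the foot sits down flat. Some were put in mirrored: lift each of those out, turn it round and seat it fully home in a bay, leaning on the back board, and let go. Leave a bracket that is already right in its place, and do not disturb the bottle, the jar and the tape.

Things in the scene. Friction and masses are not known exactly. Their poses are not given: they have to be found in the camera images.
- rack: Fixed plywood rack, 327 x 105 mm, 82 mm high; origin under its centre, x to its back, y to the left as seen from its front. Three bays in a row along y, pitch 107 mm: slots leaning 25 deg back (tops towards +x), 101 mm wide between dividers 30 mm high, 19 mm from front lip (14 mm high) to back board (62 mm along the lean). On each slot floor, at the right end (-y), a block 18 mm wide, 8 mm high.
- bracket_a: One of three identical flat L-shaped aluminium brackets, 12 mm thick, 95 mm wide, 130 mm high, 0.2 kg, both faces alike. Leg 28 mm wide, foot 36 mm high; the foot's last 22 mm (the toe) is cut away 8 mm high underneath to fit over a bay's block. Axes as at its _leg point; for positions use its points.
- bracket_a_leg (a point): Centre of its leg (65 mm below the top, mid-thickness). z up the leg, y from toe to heel side, x normal to the plate. Seated right: x to the rack's back, y to its left. Mirrored: both the other way, and about 8 deg askew in its plane, heel riding on the block. The leg stands free above the back board: grip across the 12 mm about 43 mm above this point.
- bracket_a_toe (a point): Point in its toe, mid-thickness, 6 mm from the toe's end, 20 mm above the line of the foot's underside: at (0, -75, -45) mm from the _leg point in its axes.
- bracket_b: One of three identical flat L-shaped aluminium brackets, 12 mm thick, 95 mm wide, 130 mm high, 0.2 kg, both faces alike. Leg 28 mm wide, foot 36 mm high; the foot's last 22 mm (the toe) is cut away 8 mm high underneath to fit over a bay's block. Axes as at its _leg point; for positions use its points.
- bracket_b_leg (a point): Centre of its leg (65 mm below the top, mid-thickness). z up the leg, y from toe to heel side, x normal to the plate. Seated right: x to the rack's back, y to its left. Mirrored: both the other way, and about 8 deg askew in its plane, heel riding on the block. The leg stands free above the back board: grip across the 12 mm about 43 mm above this point.
- bracket_b_toe (a point): Point in its toe, mid-thickness, 6 mm from the toe's end, 20 mm above the line of the foot's underside: at (0, -75, -45) mm from the _leg point in its axes.
- bracket_c: One of three identical flat L-shaped aluminium brackets, 12 mm thick, 95 mm wide, 130 mm high, 0.2 kg, both faces alike. Leg 28 mm wide, foot 36 mm high; the foot's last 22 mm (the toe) is cut away 8 mm high underneath to fit over a bay's block. Axes as at its _leg point; for positions use its points.
- bracket_c_leg (a point): Centre of its leg (65 mm below the top, mid-thickness). z up the leg, y from toe to heel side, x normal to the plate. Seated right: x to the rack's back, y to its left. Mirrored: both the other way, and about 8 deg askew in its plane, heel riding on the block. The leg stands free above the back board: grip across the 12 mm about 43 mm above this point.
- bracket_c_toe (a point): Point in its toe, mid-thickness, 6 mm from the toe's end, 20 mm above the line of the foot's underside: at (0, -75, -45) mm from the _leg point in its axes.
- bay1_leg (a point): Where the _leg point of a rightly seated bracket lies in the left (+y) bay. Axes as the rack's (level): the seated bracket's z is this z leaned 25 deg towards this x, its y is this y.
- bay1_toe (a point): Where the _toe point of a rightly seated bracket lies in the left (+y) bay. Axes as the rack's.
- bay2_leg (a point): Where the _leg point of a rightly seated bracket lies in the middle bay. Axes as the rack's (level): the seated bracket's z is this z leaned 25 deg towards this x, its y is this y.
- bay2_toe (a point): Where the _toe point of a rightly seated bracket lies in the middle bay. Axes as the rack's.
- bay3_leg (a point): Where the _leg point of a rightly seated bracket lies in the right (-y) bay. Axes as the rack's (level): the seated bracket's z is this z leaned 25 deg towards this x, its y is this y.
- bay3_toe (a point): Where the _toe point of a rightly seated bracket lies in the right (-y) bay. Axes as the rack's.
- glue_bottle: Bystander: white glue bottle with red nozzle, 45 mm across, 131 mm high, standing behind the rack; origin under its centre.
- wax_jar: Bystander: open white jar, 52 mm across, 58 mm high, standing behind the rack; origin under its centre.
- masking_tape: Bystander: roll of masking tape lying flat, 105 mm across, 25 mm high, to the left of the rack; origin under its centre.
There are look-alikes about, which are no part of the job. Leave any red look-alike of the bracket_b alone.

How it is judged:
By the outcome, as a careful person would: the job done as asked, in the order asked, and still so for the second after the job is handed in, with the robot touching nothing.
It also fails if it takes over 64 s, if anything falls off the work surface, if the arm or the gripper's body presses on something with over 40 N, if the wrist force passes 120 N, or if a joint passes its speed limit or range.

## Working session

There is one attempt and no reset: what is moved stays moved. The work goes in short steps, Python scripts to look and compute and a tool call to move; the robot and the scene stay as the last step left them, time stands still between calls to the robot, and variables do not carry over. Pictures are saved under pics/ and viewed, and the job is handed in when it is done.

Besides the shell and the picture viewer there is one more tool, called after ">>>" by a JSON object that holds its "op" and its "data". drive_tool: Moves the arm, as the interface text tells. Its arguments: {"type":"object","properties":{"series":{"type":"array","items":{"type":"object","properties":{"hand":{"type":"number"},"delta_pos":{"type":"array","items":{"type":"number"}},"angular":{"type":"array","items":{"type":"number"}}}}}},"required":["series"]}

```bash
mkdir -p pics; ls; python3 - <<'E'
from plant import monitor, snapshot, manip
import cv2,numpy as np,pickle
print(monitor.read_state())
for n in ["side","top","wrist"]:
    s=snapshot(n); pickle.dump(s,open(f"{n}0.pkl","wb"))
    cv2.imwrite(f"pics/{n}0.png",cv2.cvtColor(s["pixels"],cv2.COLOR_RGB2BGR))
    print(n,s["K"],s["D"],s.get("pose",s.get("T_tool_cam")))
E
```

```text
pics
{'clock': 0.0, 'q': array([-8.63883079e-01,  3.59365681e-01,  1.11049522e-02, -3.45973641e-04,
       -1.22411334e+00, -2.88121974e-01]), 'dq': array([-0.00094147,  0.00108486, -0.00044353, -0.00114298, -0.00095892,
        0.00159318]), 'tau': array([-7.91896564e-04, -5.83321202e+01,  2.93402231e+01,  6.93633467e+00,
       -6.04780114e-03, -1.90093863e-05]), 'tool_pos': array([ 274.29684006, -616.24631739,  230.39821322]), 'orientation': array([-1.57065980e+00, -1.60513221e-03,  1.98946968e+00]), 'ft_force': array([ 0.18999173, -0.07655152, -0.53555403]), 'moment': array([ 0.0116924 , -0.03514346, -0.04260609]), 'finger_gap': 85.12120104889406}
side [[389.20917696   0.         279.40761877]
 [  0.         389.20917696 207.84628275]
 [  0.           0.           1.        ]] [-0.07894688  0.          0.          0.          0.        ] [[-9.98863360e-01 -3.43554255e-02  3.30407683e-02  5.44733125e+02]
 [-4.29100253e-02  3.46303528e-01 -9.37140649e-01  7.06324621e+02]
 [ 2.07537311e-02 -9.37493238e-01 -3.47384098e-01  3.78311085e+02]
 [ 0.00000000e+00  0.00000000e+00  0.00000000
[... 248 characters left out ...]
1  6.13705819e-02  4.98436908e+02]
 [-9.99867015e-01  3.03487114e-03  1.60231570e-02 -9.47311628e+01]
 [-1.61791723e-02 -6.13296361e-02 -9.97986428e-01  1.44176578e+03]
 [ 0.00000000e+00  0.00000000e+00  0.00000000e+00  1.00000000e+00]]
wrist [[376.94576827   0.         279.9939096 ]
 [  0.         376.94576827 211.2894869 ]
 [  0.           0.           1.        ]] [-0.03855472  0.          0.          0.          0.        ] [[ 9.99999531e-01  9.13454360e-04 -3.20736565e-04 -1.44792330e+00]
 [ 5.56907230e-04 -2.71761217e-01  9.62364552e-01 -1.41647811e+02]
 [ 7.91912337e-04 -9.62364280e-01 -2.71761598e-01  6.92087831e+01]
 [ 0.00000000e+00  0.00000000e+00  0.00000000e+00  1.00000000e+00]]
```

View pics/side0.png

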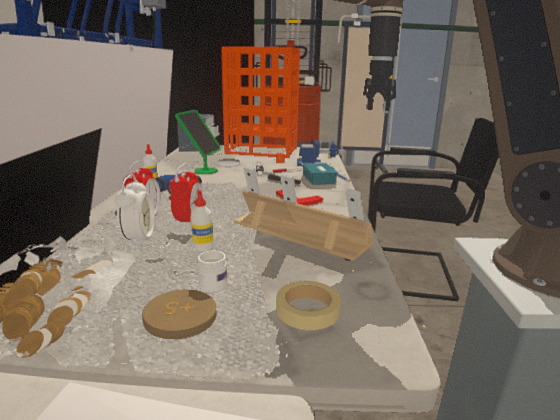

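View pics/top0.png

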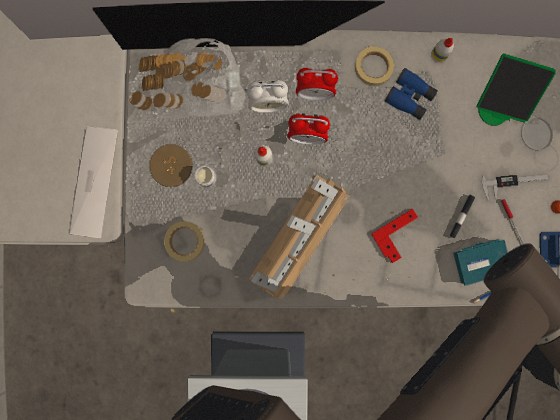

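View pics/wrist0.png

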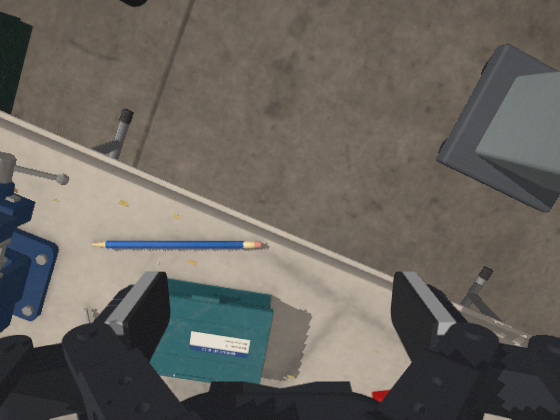

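```bash
python3 - <<'E'
import cv2
t=cv2.imread("pics/top0.png")[165:310,225:370]; cv2.imwrite("pics/topc.png",cv2.resize(t,None,fx=4,fy=4,interpolation=cv2.INTER_CUBIC)[:600])
t=cv2.imread("pics/side0.png")[155:270,225:385]; cv2.imwrite("pics/sidec.png",cv2.resize(t,None,fx=5,fy=5,interpolation=cv2.INTER_CUBIC))
E
```

```text
(no output)
```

View pics/topc.png

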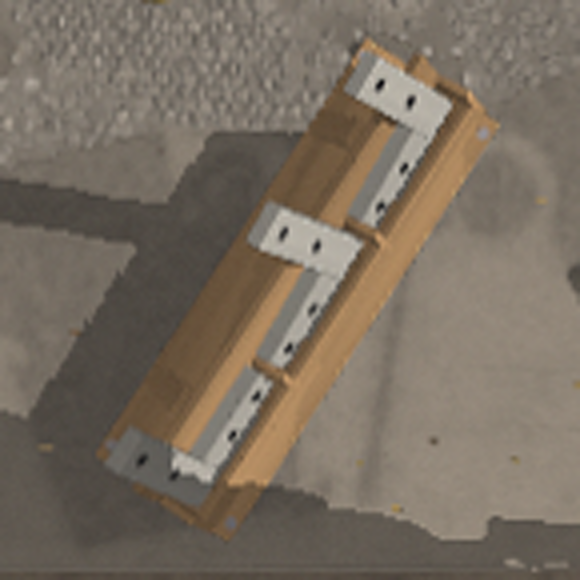

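View pics/sidec.png

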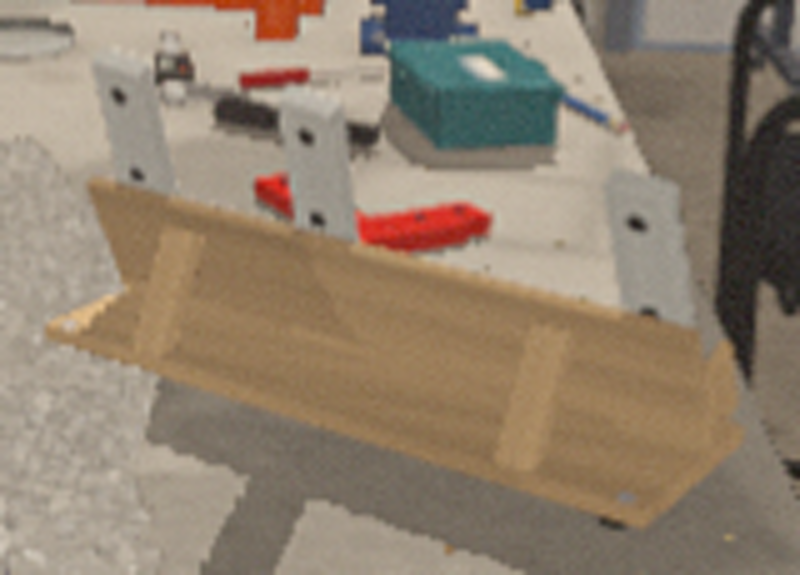

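```bash
cat > h.py <<'E'
import numpy as np,cv2,pickle
from scipy.spatial.transform import Rotation as Rn
def RPY(o): return Rn.from_euler('xyz',o).as_matrix()
def ray(s,px,T=None):
    T=s["pose"] if T is None else T
    u=cv2.undistortPoints(np.array(px,float).reshape(-1,1,2),s["K"],np.array(s["D"],float)).reshape(-1,2)
    d=np.c_[u,np.ones(len(u))]@T[:3,:3].T
    return T[:3,3],d
def onz(s,px,z,T=None):
    o,d=ray(s,px,T); z=np.broadcast_to(z,len(d)); return o+d*((z-o[2])/d[:,2])[:,None]
def proj(s,P,T=None):
    T=s["pose"] if T is None else T
    Ti=np.linalg.inv(T)
    return cv2.projectPoints(np.array(P,float).reshape(-1,3),cv2.Rodrigues(Ti[:3,:3])[0],Ti[:3,3],s["K"],np.array(s["D"],float))[0].reshape(-1,2)
def toolT(st):
    T=np.eye(4);T[:3,:3]=RPY(st["orientation"]);T[:3,3]=st["tool_pos"];return T
def delta(st,p,R):
    R0=RPY(st["orientation"])
    return R0.T@(np.array(p)-st["tool_pos"]), Rn.from_matrix(R0.T@R).as_rotvec()
def load(n): return pickle.load(open(n,"rb"))
E
python3 - <<'E'
from h import *
from plant import monitor
s=load("top0.pkl"); c=lambda a,b:(225+a/4,165+b/4)
# rack base corners approx (crop)
pts=[c(100,455),c(225,538),c(497,125),c(365,42)]
print(onz(s,pts,[60,10,10,80]))
print(onz(s,[(300,237)],60))
st=monitor.read_state()
p=onz(s,[(300,237)],60)[0]; a=np.deg2rad(54)
p=p+30*np.array([-np.sin(a),np.cos(a),0]); p[2]=290
print(p,delta(st,p,RPY([-np.pi/2,0,a])))
E
```

```text
[[ 417.52403089  -12.54636769   60.        ]
 [ 360.32929374  -91.20379309   10.        ]
 [ 630.37862994 -271.12608779   10.        ]
 [ 676.43480915 -180.07609561   80.        ]]
[[ 522.69691313 -139.10407198   60.        ]]
[ 498.4264033  -121.47051441  290.        ] (array([ 361.07510809,  -59.02955188, -405.95552324]), array([-8.27831998e-04,  1.04704695e+00,  1.10489765e-03]))
```

>>> {"op": "drive_tool", "data": {"series": [{"delta_pos":[0.361,-0.059,-0.406],"angular":[0,1.08,0],"hand":0.085},{"delta_pos":[0.361,-0.059,-0.406],"angular":[0,1.08,0],"hand":0.085},{"delta_pos":[0.361,-0.059,-0.406],"angular":[0,1.08,0],"hand":0.085},{"delta_pos":[0.361,-0.059,-0.406],"angular":[0,1.08,0],"hand":0.085},{"delta_pos":[0.361,-0.059,-0.406],"angular":[0,1.08,0],"hand":0.085},{"delta_pos":[0.361,-0.059,-0.406],"angular":[0,1.08,0],"hand":0.085},{"delta_pos":[0.361,-0.059,-0.406],"angular":[0,1.08,0],"hand":0.085},{"delta_pos":[0.361,-0.059,-0.406],"angular":[0,1.08,0],"hand":0.085},{"delta_pos":[0.361,-0.059,-0.406],"angular":[0,1.08,0],"hand":0.085},{"delta_pos":[0.361,-0.059,-0.406],"angular":[0,1.08,0],"hand":0.085},{"delta_pos":[0.361,-0.059,-0.406],"angular":[0,1.08,0],"hand":0.085},{"delta_pos":[0.361,-0.059,-0.406],"angular":[0,1.08,0],"hand":0.085},{"delta_pos":[0.361,-0.059,-0.406],"angular":[0,1.08,0],"hand":0.085},{"delta_pos":[0.361,-0.059,-0.406],"angular":[0,1.08,0],"hand":0.085},{"delta_pos":[0.361,-0.059,-0.406],"angular":[0,1.08,0],"hand":0.085},{"delta_pos":[0.361,-0.059,-0.406],"angular":[0,1.08,0],"hand":0.085}]}}

```text
clock: 1.48
tool_pos: [499.1, -120.1, 290.2]
orientation: [-1.571, 0.0, 0.913]
ft_force: [0.9, 0.0, -1.1]
finger_gap: 84.9
```

```bash
cat > snap.py <<'E'
import sys
from h import *
from plant import monitor, snapshot
tag=sys.argv[1]
st=monitor.read_state(); s=snapshot("wrist"); s["pose"]=toolT(st)@s["T_tool_cam"]; s["st"]=st
pickle.dump(s,open(f"w{tag}.pkl","wb")); cv2.imwrite(f"pics/w{tag}.png",cv2.cvtColor(s["pixels"],cv2.COLOR_RGB2BGR))
print(st["clock"],st["q"].round(3),st["tool_pos"].round(1),st["orientation"].round(3),st["ft_force"].round(1),st["finger_gap"])
E
python3 snap.py 1
```

```text
1.4833 [ 0.147  0.055 -0.243 -0.    -1.273 -2.375] [ 499.1 -120.1  290.2] [-1.571  0.     0.913] [ 0.9  0.  -1.1] 84.89426444932086
```

View pics/w1.png

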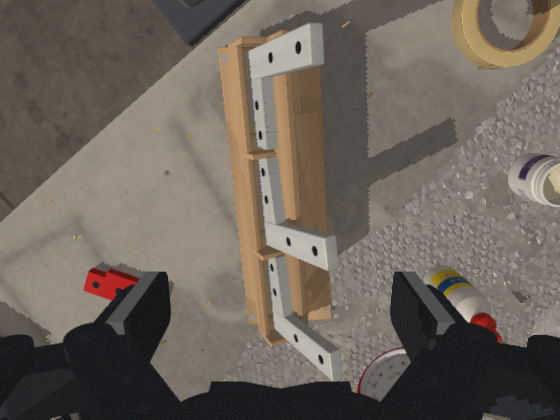

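```bash
python3 - <<'E'
import cv2
t=cv2.imread("pics/w1.png")
cv2.imwrite("pics/w1a.png",cv2.resize(t[15:215,205:365],None,fx=3,fy=3,interpolation=cv2.INTER_CUBIC))
cv2.imwrite("pics/w1b.png",cv2.resize(t[190:390,205:365],None,fx=3,fy=3,interpolation=cv2.INTER_CUBIC))
E
```

```text
(no output)
```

View pics/w1a.png

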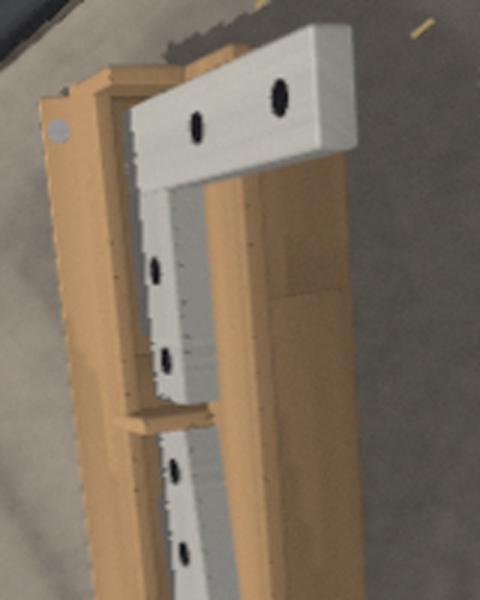

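View pics/w1b.png

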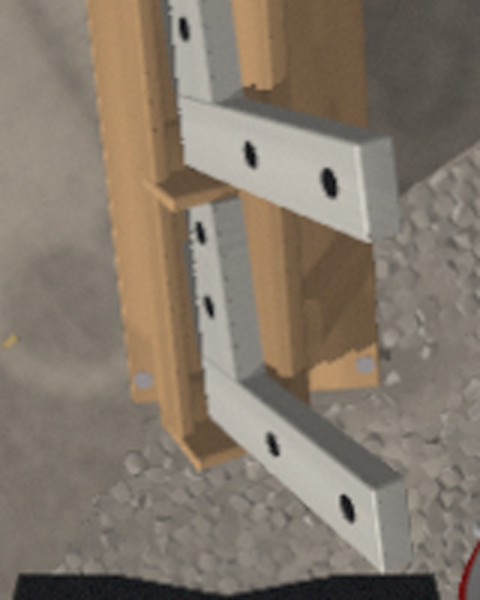

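```bash
python3 - <<'E'
from h import *
s=load("w1.pkl"); A=lambda a,b:(205+a/3,15+b/3); B=lambda a,b:(205+a/3,190+b/3)
P=onz(s,[A(313,24),A(319,150),A(352,24),A(357,148)],[148.6,148.6,143.6,143.6])
print(P.round(1)); d=P[0]-P[1]; print(np.linalg.norm(d),np.degrees(np.arctan2(d[1],d[0])),np.linalg.norm(P[0]-P[2]),np.linalg.norm(P[1]-P[3]))
# mirrored: skewed 8deg
P=onz(s,[B(359,143),B(370,242),B(397,140)],[150]*3);print(P.round(1),np.linalg.norm(P[0]-P[1]),np.linalg.norm(P[0]-P[2]))
P=onz(s,[B(378,487),B(385,575),B(408,485)],[150]*3);print(P.round(1),np.linalg.norm(P[0]-P[1]),np.linalg.norm(P[0]-P[2]))
# base screws/ rack corners z: board base
Q=onz(s,[A(58,131),B(143,380),B(365,365)],[12,12,12]);print(Q.round(1)); d=Q[0]-Q[1];print(np.linalg.norm(d),np.degrees(np.arctan2(d[1],d[0]))-90,np.linalg.norm(Q[1]-Q[2]))
E
```

```text
[[413.7 -29.9 148.6]
 [436.6 -45.2 148.6]
 [418.7 -21.8 143.6]
 [441.6 -37.1 143.6]]
27.561660933612195 146.35422933231044 10.766427371227772 10.772642636674785
[[ 546.8 -113.4  150. ]
 [ 571.8 -127.7  150. ]
 [ 552.2 -104.9  150. ]] 28.798059426758595 10.061382633438399
[[ 636.8 -171.2  150. ]
 [ 663.5 -187.5  150. ]
 [ 641.6 -163.9  150. ]] 31.29816304535977 8.758980231042397
[[ 371.9  -97.1   12. ]
 [ 627.2 -264.    12. ]
 [ 678.4 -185.9   12. ]]
305.0084304373786 56.812372427814154 93.40861744173345
```

```bash
cat >> h.py <<'E'
psi=np.deg2rad(56.6)
ex=np.array([np.cos(psi),np.sin(psi),0]);ey=np.array([-np.sin(psi),np.cos(psi),0])
b1=np.array([412.5,-56.4,87.2])
bz=np.sin(np.deg2rad(25))*ex+np.cos(np.deg2rad(25))*np.array([0,0,1]); bx=np.cross(ey,bz)
def uv(s,px,off=-6,T=None):
    o,d=ray(s,px,T); p0=b1+off*bx
    t=((p0-o)@bx)/(d@bx); P=o+d*t[:,None]-p0
    return np.c_[P@ey,P@bz]
E
python3 - <<'E'
from h import *
s=load("w1.pkl"); A=lambda a,b:(205+a/3,15+b/3); B=lambda a,b:(205+a/3,190+b/3)
print("1",uv(s,[A(313,24),A(319,150),A(280,98),A(196,128),A(130,110),A(135,190),A(172,403)]).round(1).tolist())
r=uv(s,[B(359,143),B(370,242),B(330,183),B(251,155),B(180,97),B(185,165)])+[107,0]
print("2",r.round(1).tolist())
r=uv(s,[B(378,487),B(385,575),B(347,508),B(273,443),B(205,362),B(209,412)])+[214,0]
print("3",r.round(1).tolist())
E
```

```text
1 [[13.4, 66.5], [-14.0, 66.2], [0.2, 48.3], [0.2, -3.6], [12.7, -54.9], [-12.0, -56.8], [-81.1, -40.2]]
2 [[-34.1, 73.7], [-60.7, 77.1], [-50.7, 57.2], [-58.0, 6.6], [-53.4, -50.7], [-79.9, -51.8]]
3 [[-29.9, 76.1], [-58.6, 78.1], [-49.3, 57.5], [-55.9, 7.6], [-53.4, -49.4], [-75.9, -49.9]]
```

```bash
cat >> h.py <<'E'
def grip_pose(bay,u,v,skew,back=0,flip=False,offx=0):
    """u,v: grip point in slot plane rel. to seated leg point of bay (mm); returns TCP pos,R ; back: stand off along leg"""
    k=np.deg2rad(skew); a=np.sin(k)*ey+np.cos(k)*bz
    g=b1-107*(bay-1)*ey+u*ey+v*bz+offx*bx
    x=-bx if flip else bx; y=-a; R=np.c_[x,y,np.cross(x,y)]
    return g-a*19+a*back,R
E
cat > go.py <<'E'
import sys
from h import *
from plant import monitor
st=monitor.read_state()
args=eval("dict(%s)"%sys.argv[1]); p,R=grip_pose(**args)
d,r=delta(st,p,R); print("tgt",p.round(1),"d mm",d.round(1),"rot",r.round(3),np.degrees(np.linalg.norm(r)).round(1)); print(st["q"].round(3),st["ft_force"].round(1),st["moment"].round(2),st["finger_gap"])
E
python3 go.py "bay=2,u=-50.9,v=53,skew=8,back=110"
```

```text
tgt [567.  -85.9 216.9] d mm [ 69.8  73.1 -32.6] rot [-0.155 -0.105  0.43 ] 26.9
[ 0.145  0.055 -0.243 -0.    -1.273 -2.375] [ 0.4 -0.4  0.3] [-0.06  0.01 -0.04] 85.22302301667521
```

>>> {"op": "drive_tool", "data": {"series": [{"delta_pos":[0.0698,0.0731,-0.0326],"angular":[-0.155,-0.105,0.43],"hand":0.06},{"delta_pos":[0.0698,0.0731,-0.0326],"angular":[-0.155,-0.105,0.43],"hand":0.06},{"delta_pos":[0.0698,0.0731,-0.0326],"angular":[-0.155,-0.105,0.43],"hand":0.06},{"delta_pos":[0.0698,0.0731,-0.0326],"angular":[-0.155,-0.105,0.43],"hand":0.06},{"delta_pos":[0.0698,0.0731,-0.0326],"angular":[-0.155,-0.105,0.43],"hand":0.06},{"delta_pos":[0.0698,0.0731,-0.0326],"angular":[-0.155,-0.105,0.43],"hand":0.06},{"delta_pos":[0.0698,0.0731,-0.0326],"angular":[-0.155,-0.105,0.43],"hand":0.06}]}}

```text
clock: 2.12
tool_pos: [566.9, -87.6, 217.2]
orientation: [-1.711, 0.435, 0.984]
ft_force: [-0.4, 0.0, 0.8]
finger_gap: 59.8
```

```bash
python3 snap.py 2; python3 go.py "bay=2,u=-50.9,v=53,skew=8,back=110"
```

```text
2.1167 [ 0.411  0.294 -0.348  0.371 -1.247 -2.714] [566.9 -87.6 217.2] [-1.711  0.435  0.984] [-0.4  0.   0.8] 59.75789175494561
tgt [567.  -85.9 216.9] d mm [1.9 0.  1. ] rot [-0.001 -0.005  0.002] 0.3
[ 0.411  0.293 -0.348  0.371 -1.248 -2.714] [ 0.2 -1.1 -0.2] [ 1.39 -0.42  0.01] 59.696894450523246
```

View pics/w2.png

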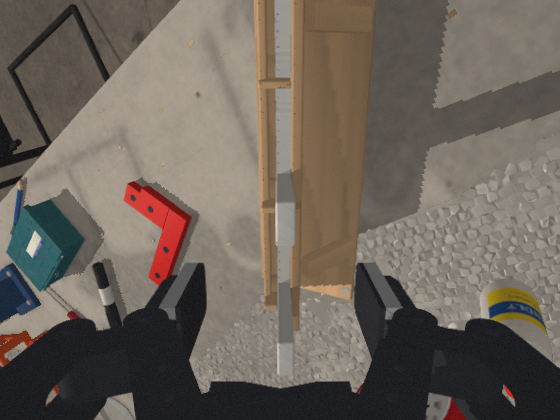

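```bash
python3 - <<'E'
from h import *
t=cv2.imread("pics/w2.png")
cv2.imwrite("pics/w2a.png",cv2.resize(t[150:390,230:340],None,fx=2.5,fy=2.5,interpolation=cv2.INTER_CUBIC))
cv2.imwrite("pics/w2b.png",cv2.resize(t[0:180,230:340],None,fx=3.3,fy=3.3,interpolation=cv2.INTER_CUBIC))
E
```

```text
(no output)
```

View pics/w2a.png

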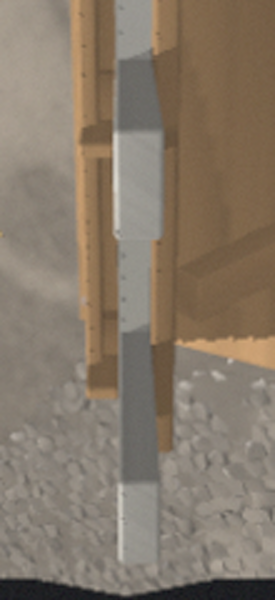

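View pics/w2b.png

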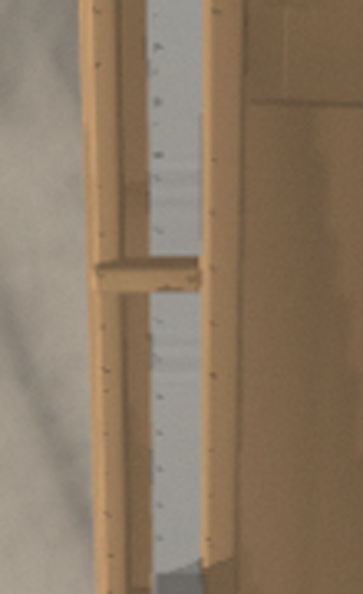

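```bash
python3 - <<'E'
from h import *
s=load("w2.pkl")
T=s["T_tool_cam"]
for name,c in (("2",[(113,130),(163,130),(113,238),(163,238)]),("3",[(118,483),(158,483),(119,562),(159,562)])):
  px=[(230+a/2.5,150+b/2.5) for a,b in c]
  o,d=ray(s,px,T)
  for y in (66,69,72):
    P=o+d*((y-o[1])/d[:,1])[:,None]; print(name,y,P.round(1)[:,[0,2]].tolist())
E
```

```text
2 66 [[-3.2, 14.8], [8.2, 14.8], [-3.3, -11.4], [8.5, -11.4]]
2 69 [[-3.2, 14.0], [8.3, 14.0], [-3.3, -12.5], [8.6, -12.5]]
2 72 [[-3.3, 13.2], [8.4, 13.3], [-3.4, -13.7], [8.7, -13.7]]
3 66 [[-2.2, -78.2], [8.1, -78.2], [-1.9, -102.5], [8.6, -102.4]]
3 69 [[-2.2, -80.3], [8.2, -80.3], [-1.9, -104.9], [8.7, -104.9]]
3 72 [[-2.2, -82.4], [8.3, -82.4], [-2.0, -107.4], [8.9, -107.4]]
```

```bash
python3 go.py "bay=2,u=-50.9,v=53,skew=8,back=0,offx=0.8"
```

```text
tgt [ 554.9 -132.1  117.8] d mm [  2.5 110.    0.9] rot [-0.001 -0.005  0.002] 0.3
[ 0.411  0.293 -0.348  0.371 -1.248 -2.714] [ 0.2 -1.1 -0.2] [ 1.39 -0.42  0.01] 59.696894450523246
```

>>> {"op": "drive_tool", "data": {"series": [{"delta_pos":[0.0025,0.03,0.001],"hand":0.06,"angular":[0,-0.005,0.002]},{"delta_pos":[0.0025,0.06,0.001],"hand":0.06,"angular":[0,-0.005,0.002]},{"delta_pos":[0.0025,0.09,0.001],"hand":0.06,"angular":[0,-0.005,0.002]},{"delta_pos":[0.0025,0.11,0.001],"hand":0.06,"angular":[0,-0.005,0.002]},{"delta_pos":[0.0025,0.11,0.001],"hand":0.06,"angular":[0,-0.005,0.002]}]}}

```text
clock: 2.58
tool_pos: [551.8, -134.2, 115.3]
orientation: [-1.706, 0.44, 0.987]
ft_force: [-1.8, -0.6, -0.5]
finger_gap: 60.1
```

```bash
python3 snap.py 3; python3 go.py "bay=2,u=-50.9,v=53,skew=8,back=0,offx=0.8"
```

```text
2.5833 [ 0.336  0.369 -0.526  0.446 -1.    -2.766] [ 551.8 -134.2  115.3] [-1.706  0.44   0.987] [-1.8 -0.6 -0.5] 60.14444167552465
tgt [ 554.9 -132.1  117.8] d mm [ 1.4 -1.1 -0.6] rot [-0.002 -0.    -0.003] 0.2
[ 0.337  0.368 -0.522  0.446 -1.003 -2.765] [-0.3  0.   0.7] [ 1.41 -0.37  0.03] 60.12406188591612
```

View pics/w3.png

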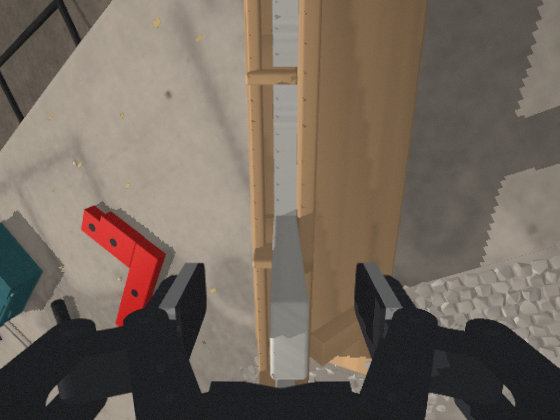

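>>> {"op": "drive_tool", "data": {"series": [{"delta_pos":[0.002,0,0],"hand":0.03,"angular":[0,0,0]},{"delta_pos":[0.002,0,0],"hand":0.02,"angular":[0,0,0]},{"delta_pos":[0.002,0,0],"hand":0.01,"angular":[0,0,0]},{"delta_pos":[0.002,0,0],"hand":0.0,"angular":[0,0,0]},{"delta_pos":[0.002,0,0],"hand":0.0,"angular":[0,0,0]},{"delta_pos":[0.002,0,0],"hand":0.0,"angular":[0,0,0]},{"delta_pos":[0.002,0,0],"hand":0.0,"angular":[0,0,0]},{"delta_pos":[0.002,0,0],"hand":0.0,"angular":[0,0,0]}]}}

```text
clock: 3.3
tool_pos: [556.2, -130.2, 118.3]
orientation: [-1.711, 0.441, 0.991]
ft_force: [-1.6, -2.8, 6.8]
finger_gap: 11.1
```

```bash
python3 snap.py 4; python3 go.py "bay=2,u=-50.9,v=53,skew=8,back=0,offx=0.8"
```

```text
3.3 [ 0.343  0.37  -0.518  0.448 -1.006 -2.767] [ 556.2 -130.2  118.3] [-1.711  0.441  0.991] [-1.6 -2.8  6.8] 11.125058912625517
tgt [ 554.9 -132.1  117.8] d mm [-1.9  1.3  0.2] rot [ 0.002  0.003 -0.004] 0.3
[ 0.343  0.37  -0.518  0.448 -1.006 -2.767] [-0.3 -3.4  7.3] [-1.29  0.65  0.12] 11.371449810293697
```

View pics/w4.png

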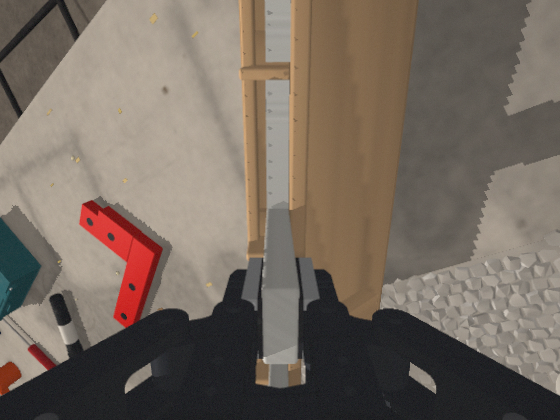

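>>> {"op": "drive_tool", "data": {"series": [{"delta_pos":[0,-0.015,-0.002],"hand":0,"angular":[0,0,0]},{"delta_pos":[0,-0.035,-0.005],"hand":0,"angular":[0,0,0]},{"delta_pos":[0,-0.06,-0.0084],"hand":0,"angular":[0,0,0]},{"delta_pos":[0,-0.09,-0.0126],"hand":0,"angular":[0,0,0]},{"delta_pos":[0,-0.12,-0.0168],"hand":0,"angular":[0,0,0]},{"delta_pos":[0,-0.145,-0.02],"hand":0,"angular":[0,0,0]},{"delta_pos":[0,-0.145,-0.02],"hand":0,"angular":[0,0,0]}]}}

```text
clock: 3.93
tool_pos: [593.4, -75.2, 254.1]
orientation: [-1.716, 0.432, 0.99]
ft_force: [1.2, 0.8, -0.3]
finger_gap: 11.3
```

```bash
python3 snap.py 5; python3 go.py "bay=2,u=0,v=43,skew=0,back=150,flip=True"
```

```text
3.9333 [ 0.416  0.307 -0.241  0.365 -1.331 -2.678] [593.4 -75.2 254.1] [-1.716  0.432  0.99 ] [ 1.2  0.8 -0.3] 11.335402212715154
tgt [542.3 -53.9 244.9] d mm [-5.2  2.  54.2] rot [ 0.004 -3.131 -0.225] 179.9
[ 0.415  0.308 -0.245  0.364 -1.328 -2.679] [ 0.1 -0.2 -2.3] [ 1.67 -0.49  0.01] 10.846256434872801
```

View pics/w5.png

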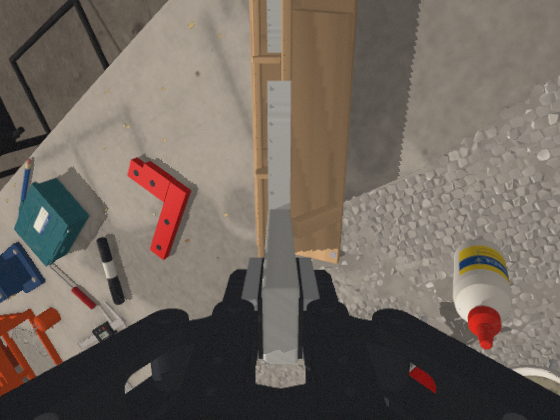

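```bash
python3 - <<'E'
from h import *
s=load("w5.pkl"); T=s["T_tool_cam"]
t=cv2.imread("pics/w5.png"); cv2.imwrite("pics/w5a.png",cv2.resize(t[60:400,230:330],None,fx=1.75,fy=1.75,interpolation=cv2.INTER_CUBIC))
print(proj(s,[[6,53,81],[-6,53,81],[6,53,14],[-6,53,14],[6,-41,14],[-6,-41,14],[6,-41,-14],[-6,-41,-14]],T))
E
```

```text
[[293.37990621  77.56481409]
 [268.8359782   77.53563822]
 [292.07918976 209.55145312]
 [269.6537267  209.5166959 ]
 [301.34632812 295.00891723]
 [260.77960375 294.93704727]
 [299.7626578  373.93858112]
 [262.01035156 373.86396813]]
```

View pics/w5a.png

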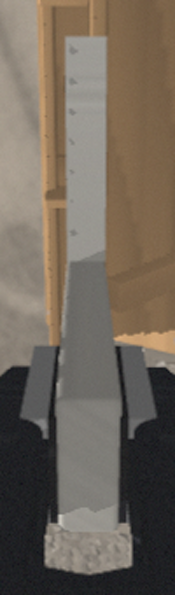

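```bash
python3 - <<'E'
from h import *
s=load("w5.pkl"); T=s["T_tool_cam"]
from scipy.optimize import least_squares
obs={ (14,65):288.6,(-14,65):360.5,(81,-29):81.7,(14,-29):206}
def f(p):
  dz,dy,k=p; c,sn=np.cos(k),np.sin(k); r=[]
  for (a,b),row in obs.items():
    z=dz+c*a-sn*b; h=sn*a+c*b   # h up leg
    r.append(proj(s,[[0,24-h+dy,z]],T)[0,1]-row)
  return r
q=least_squares(f,[0,0,0]); print(q.x,np.degrees(q.x[2]),q.fun)
for a,b in obs:
  for X in(-6,6):
    dz,dy,k=q.x;c,sn=np.cos(k),np.sin(k)
    print(a,b,proj(s,[[X,24-(sn*a+c*b)+dy,dz+c*a-sn*b]],T).round(1))
E
```

```text
[-1.93537064 10.96371134  0.02430346] 1.3924856806060486 [ 0.21290242 -0.33394105 -0.37947129  0.5777888 ]
14 65 [[262.6 288.8]]
14 65 [[299.4 288.8]]
-14 65 [[263.7 360.1]]
-14 65 [[298.  360.2]]
81 -29 [[269.4  81.3]]
81 -29 [[292.8  81.3]]
14 -29 [[270.2 206.6]]
14 -29 [[291.5 206.6]]
```

```bash
python3 - <<'E'
from h import *
w=load("w1.pkl"); sd=load("side0.pkl"); tp=load("top0.pkl"); w2=load("w2.pkl")
A=lambda a,b:(205+a/3,15+b/3); B=lambda a,b:(205+a/3,190+b/3);S=lambda a,b:(225+a/5,155+b/5); C=lambda a,b:(225+a/4,165+b/4); D=lambda a,b:(230+a/2.5,150+b/2.5)
def tri(*vs):
  M=np.zeros((3,3));r=np.zeros(3)
  for s,p in vs:
    o,d=ray(s,[p]); d=d[0]/np.linalg.norm(d[0]); Q=np.eye(3)-np.outer(d,d); M+=Q;r+=Q@o
  P=np.linalg.solve(M,r); return P.round(1),[ (proj(s,[P])[0]-p).round(1).tolist() for s,p in vs]
print(tri((w,A(352,24)),(sd,S(680,186))))
print(tri((w,A(357,148)),(sd,S(610,172))))
print("b2 back", tri((w,B(397,140)),(sd,S(345,98)))) 
print("b2 back", tri((w,B(397,140)),(w2,D(163,130)),(sd,S(345,98)))) 
print("b2 front", tri((w,B(359,143)),(w2,D(113,130)))) 
print("b2 front", tri((w,B(370,242)),(w2,D(113,238)))) 
print("b3 front", tri((w,B(378,487)),(w2,D(118,483)))) 
print("b3 back", tri((w,B(408,485)),(w2,D(158,483)),(sd,S(150,60)))) 
E
```

```text
(array([415.2, -21.8, 146.6]), [[-2.4, -5.2], [-1.9, 0.1]])
(array([439.4, -37.2, 146.8]), [[-1.5, -3.0], [-1.2, -0.1]])
b2 back (array([ 546.4, -103.9,  156.6]), [[-2.1, -3.6], [-1.3, -0.6]])
b2 back (array([ 547.8, -102.4,  155.9]), [[0.5, -3.6], [-5.3, -2.1], [-2.0, -0.1]])
b2 front (array([ 545.4, -112.9,  153.9]), [[0.0, 0.0], [0.0, -0.0]])
b2 front (array([ 568.4, -126.4,  157.2]), [[-0.0, -0.2], [0.0, 0.2]])
b3 front (array([ 633.4, -169.6,  155. ]), [[0.0, 0.1], [-0.0, -0.1]])
b3 back (array([ 635.7, -160. ,  155.2]), [[0.7, -3.2], [-3.8, 0.4], [-1.0, -0.1]])
```

```bash
python3 - <<'E'
from h import *
from plant import monitor,snapshot
st=monitor.read_state(); s=snapshot("side"); pickle.dump(s,open("side5.pkl","wb"))
im=cv2.cvtColor(s["pixels"],cv2.COLOR_RGB2BGR)
T=toolT(st)
big=cv2.resize(im[80:230,190:350],None,fx=5,fy=5,interpolation=cv2.INTER_CUBIC)[:600]
for dy,col in((0,(0,0,255)),(11,(0,255,0))):
  k=np.deg2rad(1.4) if dy else 0; c,sn=np.cos(k),np.sin(k); dz=-1.9 if dy else 0
  L=[(14,65),(-14,65),(-14,-65),(59,-65),(59,-57),(81,-57),(81,-29),(14,-29)]
  P=[T[:3,:3]@np.array([6,24-(sn*a+c*b)+dy,dz+c*a-sn*b])+T[:3,3] for a,b in L]
  p=((proj(s,P)-[190,80]+.5)*5).astype(int)
  cv2.polylines(big,[p.reshape(-1,1,2)],True,col,1)
cv2.imwrite("pics/side5.png",big)
E
```

```text
(no output)
```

View pics/side5.png

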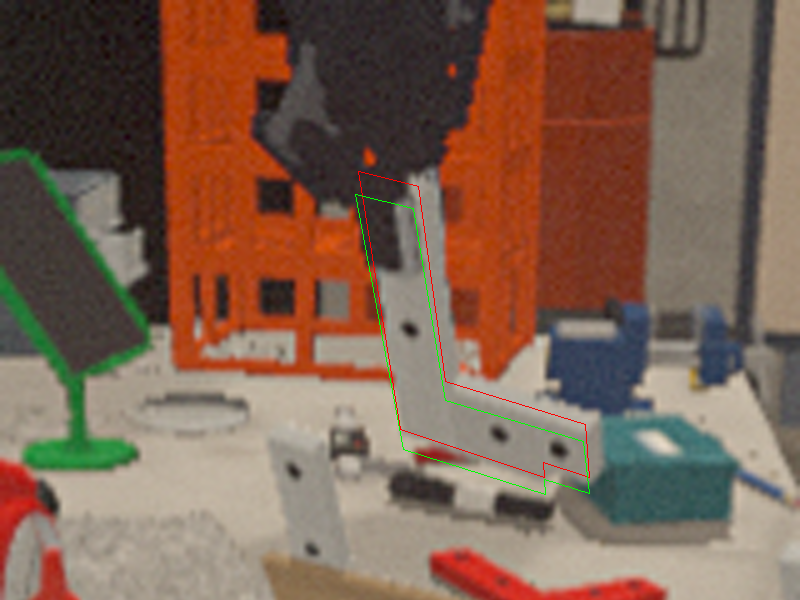

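```bash
python3 - <<'E'
from h import *
for f in ("w4.pkl","w5.pkl","top0.pkl"):
  s=load(f); hsv=cv2.cvtColor(s["pixels"],cv2.COLOR_RGB2HSV)
  m=cv2.inRange(hsv,(0,150,90),(8,255,255))|cv2.inRange(hsv,(172,150,90),(180,255,255))
  if f=="top0.pkl": m[:,:360]=0;m[:,430:]=0; m[:190]=0
  else: m[:,:75]=0;m[:,200:]=0;m[:140]=0; m[330:]=0
  n,l,st,c=cv2.connectedComponentsWithStats(m); i=1+np.argmax(st[1:,4]); m=(l==i).astype(np.uint8)
  ct=max(cv2.findContours(m,0,2)[0],key=cv2.contourArea)
  hull=cv2.approxPolyDP(ct,4,True).reshape(-1,2); print(f,hull.tolist())
  print(onz(s,hull,12)[:,:2].round(1).tolist())
s=load("w5.pkl");cv2.imwrite("pics/red.png",cv2.resize(cv2.cvtColor(s["pixels"],cv2.COLOR_RGB2BGR)[140:280,100:210],None,fx=4,fy=4))
E
```

```text
w4.pkl [[89, 201], [82, 204], [80, 224], [127, 262], [114, 313], [127, 327], [139, 318], [162, 249], [108, 206], [103, 209]]
[[458.1, -372.6], [456.1, -385.2], [470.6, -407.2], [527.9, -373.8], [571.5, -447.0], [592.1, -440.5], [586.9, -410.5], [532.4, -317.6], [472.7, -351.2], [472.2, -360.4]]
w5.pkl [[136, 158], [128, 176], [164, 202], [150, 247], [163, 259], [190, 190], [152, 162]]
[[459.0, -375.5], [471.4, -408.2], [528.0, -374.1], [572.8, -450.5], [597.5, -440.1], [532.6, -321.7], [475.8, -353.7]]
top0.pkl [[412, 209], [372, 233], [392, 262], [400, 256], [388, 235], [417, 217]]
[[596.1, -437.7], [533.3, -329.9], [456.8, -382.3], [472.4, -403.8], [527.8, -372.4], [574.9, -450.8]]
```

View pics/red.png

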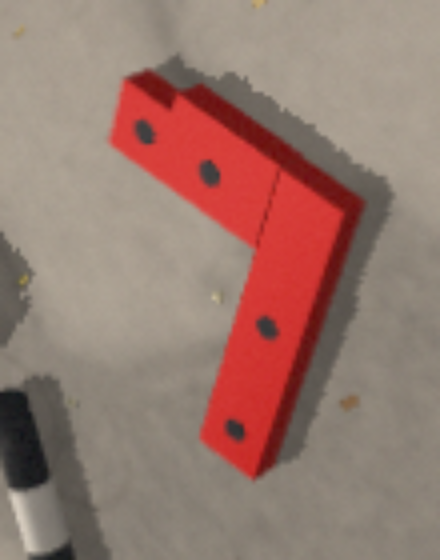

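>>> {"op": "drive_tool", "data": {"series": [{"delta_pos":[-0.003,-0.01,0.027],"angular":[0,-1.57,0],"hand":0},{"delta_pos":[-0.003,-0.01,0.027],"angular":[0,-1.57,0],"hand":0},{"delta_pos":[-0.003,-0.01,0.027],"angular":[0,-1.57,0],"hand":0},{"delta_pos":[-0.003,-0.01,0.027],"angular":[0,-1.57,0],"hand":0},{"delta_pos":[-0.003,-0.01,0.027],"angular":[0,-1.57,0],"hand":0},{"delta_pos":[-0.003,-0.01,0.027],"angular":[0,-1.57,0],"hand":0},{"delta_pos":[-0.003,-0.01,0.027],"angular":[0,-1.57,0],"hand":0},{"delta_pos":[-0.003,-0.01,0.027],"angular":[0,-1.57,0],"hand":0},{"delta_pos":[-0.003,-0.01,0.027],"angular":[0,-1.57,0],"hand":0},{"delta_pos":[-0.003,-0.01,0.027],"angular":[0,-1.57,0],"hand":0},{"delta_pos":[-0.003,-0.01,0.027],"angular":[0,-1.57,0],"hand":0},{"delta_pos":[-0.003,-0.01,0.027],"angular":[0,-1.57,0],"hand":0},{"delta_pos":[-0.003,-0.01,0.027],"angular":[0,-1.57,0],"hand":0},{"delta_pos":[-0.003,-0.01,0.027],"angular":[0,-1.57,0],"hand":0}]}}

```text
clock: 5.2
tool_pos: [565.4, -62.5, 254.6]
orientation: [-1.127, 0.123, 2.622]
ft_force: [0.8, 0.4, -1.6]
finger_gap: 11.7
```

```bash
python3 go.py "bay=2,u=0,v=48,skew=0,back=120,flip=True,offx=-1"
```

```text
tgt [536.  -63.5 222.7] d mm [28.8 32.5  1.7] rot [-0.111 -1.563 -0.105] 90.0
[ 0.455  0.272 -0.284  0.349 -1.345 -1.138] [ 0.8  0.4 -1.6] [ 1.64 -0.53  0.03] 11.72534004015647
```

>>> {"op": "drive_tool", "data": {"series": [{"delta_pos":[0.0288,0.0325,0.0017],"angular":[-0.111,-1.563,-0.105],"hand":0},{"delta_pos":[0.0288,0.0325,0.0017],"angular":[-0.111,-1.563,-0.105],"hand":0},{"delta_pos":[0.0288,0.0325,0.0017],"angular":[-0.111,-1.563,-0.105],"hand":0},{"delta_pos":[0.0288,0.0325,0.0017],"angular":[-0.111,-1.563,-0.105],"hand":0},{"delta_pos":[0.0288,0.0325,0.0017],"angular":[-0.111,-1.563,-0.105],"hand":0},{"delta_pos":[0.0288,0.0325,0.0017],"angular":[-0.111,-1.563,-0.105],"hand":0},{"delta_pos":[0.0288,0.0325,0.0017],"angular":[-0.111,-1.563,-0.105],"hand":0},{"delta_pos":[0.0288,0.0325,0.0017],"angular":[-0.111,-1.563,-0.105],"hand":0},{"delta_pos":[0.0288,0.0325,0.0017],"angular":[-0.111,-1.563,-0.105],"hand":0},{"delta_pos":[0.0288,0.0325,0.0017],"angular":[-0.111,-1.563,-0.105],"hand":0},{"delta_pos":[0.0288,0.0325,0.0017],"angular":[-0.111,-1.563,-0.105],"hand":0},{"delta_pos":[0.0288,0.0325,0.0017],"angular":[-0.111,-1.563,-0.105],"hand":0},{"delta_pos":[0.0288,0.0325,0.0017],"angular":[-0.111,-1.563,-0.105],"hand":0},{"delta_pos":[0.0288,0.0325,0.0017],"angular":[-0.111,-1.563,-0.105],"hand":0}]}}

```text
clock: 6.37
tool_pos: [536.5, -63.3, 222.7]
orientation: [-1.569, -0.436, -2.157]
ft_force: [-0.6, 0.4, -1.9]
finger_gap: 11.0
```

```bash
python3 snap.py 6;python3 go.py "bay=2,u=0,v=48,skew=0,back=65,flip=True,offx=-1"
```

```text
6.3667 [ 0.411  0.309 -0.257  0.237 -1.382  0.485] [536.5 -63.3 222.7] [-1.569 -0.436 -2.157] [-0.6  0.4 -1.9] 11.019148585166887
tgt [523.2 -82.9 172.8] d mm [ 0.3 55.4 -0.4] rot [-0.001 -0.007 -0.001] 0.4
[ 0.411  0.309 -0.257  0.237 -1.382  0.48 ] [ 0.3  0.6 -1.6] [ 1.39 -0.88 -0.  ] 11.45240480697737
```

View pics/w6.png

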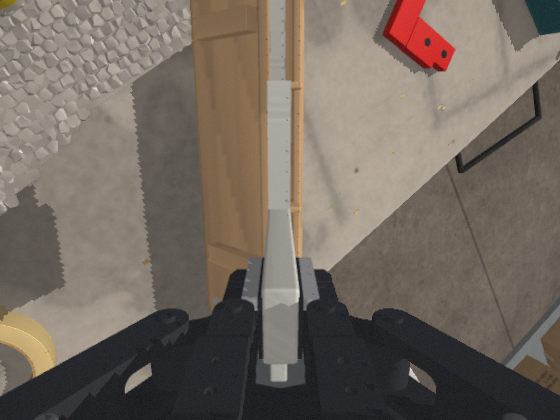

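>>> {"op": "drive_tool", "data": {"series": [{"delta_pos":[0,0.028,0],"angular":[0,-0.005,0],"hand":0},{"delta_pos":[0,0.055,0],"angular":[0,-0.005,0],"hand":0},{"delta_pos":[0,0.075,0],"angular":[0,-0.005,0],"hand":0},{"delta_pos":[0,0.075,0],"angular":[0,-0.005,0],"hand":0}]}}

```text
clock: 6.75
tool_pos: [516.0, -91.1, 152.4]
orientation: [-1.573, -0.439, -2.156]
ft_force: [-1.3, -0.8, -2.8]
finger_gap: 11.4
```

```bash
python3 snap.py 7;python3 go.py "bay=2,u=0,v=48,skew=0,back=45,flip=True,offx=-1"; python3 - <<'E'
import cv2
t=cv2.imread("pics/w7.png"); cv2.imwrite("pics/w7a.png",cv2.resize(t[0:230,200:340],None,fx=2.6,fy=2.6,interpolation=cv2.INTER_CUBIC))
E
```

```text
6.75 [ 0.378  0.34  -0.398  0.26  -1.213  0.468] [516.  -91.1 152.4] [-1.573 -0.439 -2.156] [-1.3 -0.8 -2.8] 11.375882216285667
tgt [518.5 -89.9 154.7] d mm [-0.6 -0.4  0.2] rot [ 0.001 -0.001  0.001] 0.1
[ 0.379  0.339 -0.394  0.261 -1.216  0.469] [-0.2 -0.2 -0.3] [ 1.35 -0.92  0.03] 11.365346526444672
```

View pics/w7a.png

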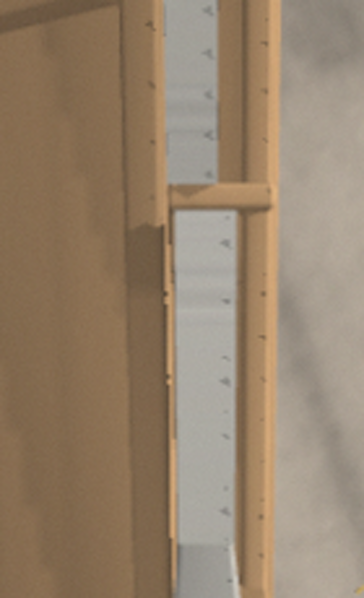

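```bash
python3 - <<'E'
from h import *
s=load("w7.pkl"); T=s["T_tool_cam"]
# in tool frame, v = 48-19+45 - y (assumed)  -> y = 74 - v ; divider top v=-35 ->109
pt=[(200+220/2.6,184/2.6)]; o,d=ray(s,pt,T)
for y in (104,109,114): P=o+d*((y-o[1])/d[:,1])[:,None]; print("div far",y,P.round(1))
pt=[(200+205/2.6,208/2.6),(200+177/2.6,208/2.6),(200+238/2.6,210/2.6)]; o,d=ray(s,pt,T)
for y in (53,58,64): P=o+d*((y-o[1])/d[:,1])[:,None]; print("toe",y,P.round(1).tolist())
# near lower part: board right face edge, lip inner edge
E
```

```text
div far 104 [[  3.5 104.   90.7]]
div far 109 [[  3.5 109.   91.1]]
div far 114 [[  3.6 114.   91.5]]
toe 53 [[-0.0, 53.0, 82.2], [-5.3, 53.0, 82.2], [6.2, 53.0, 81.9]]
toe 58 [[-0.0, 58.0, 82.5], [-5.4, 58.0, 82.5], [6.4, 58.0, 82.2]]
toe 64 [[-0.0, 64.0, 82.9], [-5.6, 64.0, 82.9], [6.5, 64.0, 82.5]]
```

```bash
python3 - <<'E'
from h import *
s=load("w7.pkl"); T=s["T_tool_cam"]
for n,pt,y in(("board",(200+175/2.6,450/2.6),77),("board hi",(200+164/2.6,130/2.6),77),("lip in",(200+246/2.6,450/2.6),125),("lip in hi",(200+246/2.6,260/2.6),125),("bracket L",(200+176/2.6,450/2.6),56),("bracket R",(200+237/2.6,450/2.6),56)):
  o,d=ray(s,[pt],T); print(n,(o+d*((y-o[1])/d[:,1])[:,None]).round(1))
t=cv2.imread("pics/w7.png"); cv2.imwrite("pics/w7b.png",cv2.resize(t[60:260,240:330],None,fx=6,fy=3,interpolation=cv2.INTER_CUBIC))
E
```

```text
board [[-6.8 77.  31.8]]
board hi [[-8.6 77.  99.1]]
lip in [[ 11.2 125.   23.3]]
lip in hi [[ 10.6 125.   73.6]]
bracket L [[-5.9 56.  35.5]]
bracket R [[ 6.5 56.  35.5]]
```

View pics/w7b.png

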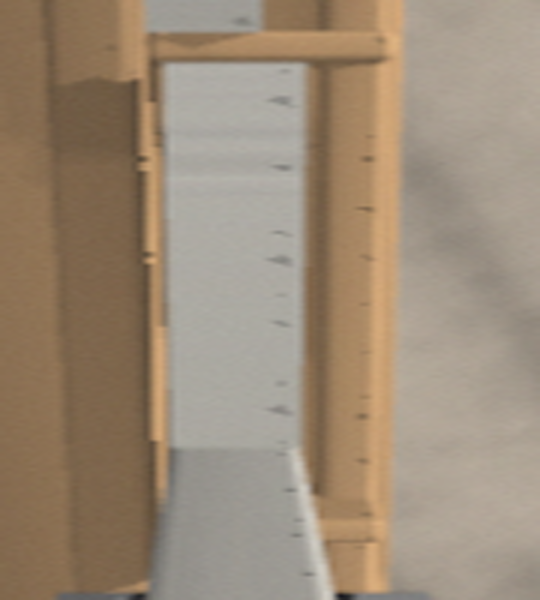

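>>> {"op": "drive_tool", "data": {"series": [{"delta_pos":[0.0005,0.012,0],"angular":[0,0,0],"hand":0},{"delta_pos":[0.0005,0.024,0],"angular":[0,0,0],"hand":0},{"delta_pos":[0.0005,0.034,0],"angular":[0,0,0],"hand":0},{"delta_pos":[0.0005,0.034,0],"angular":[0,0,0],"hand":0}]}}

```text
clock: 7.13
tool_pos: [512.8, -99.7, 127.8]
orientation: [-1.567, -0.432, -2.154]
ft_force: [-1.3, 3.8, 5.4]
finger_gap: 11.3
```

>>> {"op": "drive_tool", "data": {"series": [{"delta_pos":[0,0.002,0],"angular":[0,0,0],"hand":0},{"delta_pos":[0,0.003,0],"angular":[0,0,0],"hand":0},{"delta_pos":[0,0.003,0],"angular":[0,0,0],"hand":0}]}}

```text
clock: 7.38
tool_pos: [513.9, -100.8, 127.0]
orientation: [-1.563, -0.431, -2.154]
ft_force: [-7.7, 16.6, 25.3]
finger_gap: 11.4
```

>>> {"op": "drive_tool", "data": {"series": [{"delta_pos":[0,0.002,0],"angular":[0,0,0],"hand":0},{"delta_pos":[0,0.003,0],"angular":[0,0,0],"hand":0},{"delta_pos":[0,0.003,0],"angular":[0,0,0],"hand":0}]}}

```text
clock: 7.63
tool_pos: [513.3, -100.8, 126.0]
orientation: [-1.562, -0.43, -2.154]
ft_force: [-16.3, 29.8, 43.5]
finger_gap: 11.3
```

>>> {"op": "drive_tool", "data": {"series": [{"delta_pos":[0,-0.006,0],"angular":[0,0,0],"hand":0},{"delta_pos":[0,-0.01,0],"angular":[0,0,0],"hand":0},{"delta_pos":[0,-0.01,0],"angular":[0,0,0],"hand":0}]}}

```text
clock: 7.88
tool_pos: [514.1, -99.7, 130.3]
orientation: [-1.566, -0.432, -2.153]
ft_force: [-0.7, -0.3, -1.7]
finger_gap: 11.4
```

```bash
python3 snap.py 8;python3 go.py "bay=2,u=0,v=48,skew=0,back=20,flip=True,offx=-1"; python3 - <<'E'
import cv2
t=cv2.imread("pics/w8.png"); cv2.imwrite("pics/w8b.png",cv2.resize(t[40:340,230:340],None,fx=4,fy=2,interpolation=cv2.INTER_CUBIC))
from plant import snapshot; import pickle
s=snapshot("side"); pickle.dump(s,open("side8.pkl","wb"))
im=cv2.cvtColor(s["pixels"],cv2.COLOR_RGB2BGR); cv2.imwrite("pics/side8.png",cv2.resize(im[130:270,220:380],None,fx=5,fy=4,interpolation=cv2.INTER_CUBIC))
E
```

```text
7.8833 [ 0.366  0.353 -0.44   0.275 -1.148  0.463] [514.1 -99.7 130.3] [-1.566 -0.432 -2.153] [-0.7 -0.3 -1.7] 11.386366380851296
tgt [512.7 -98.8 132. ] d mm [ 0.4 -2.7 -1.3] rot [-0.003  0.001 -0.003] 0.3
[ 0.365  0.354 -0.441  0.275 -1.147  0.463] [ 0.3 -0.9 -1.9] [ 1.37 -0.85 -0.02] 11.338938776584179
```

View pics/w8b.png

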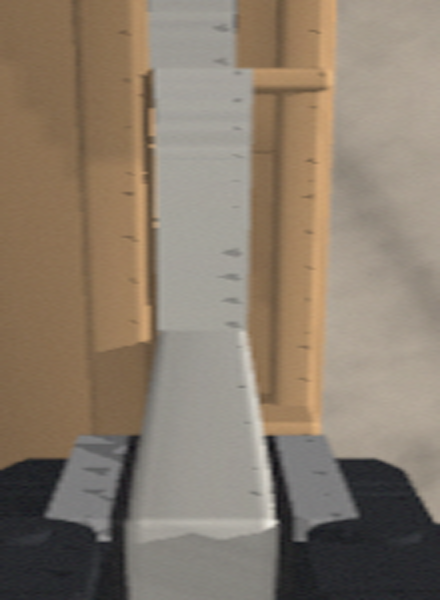

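View pics/side8.png

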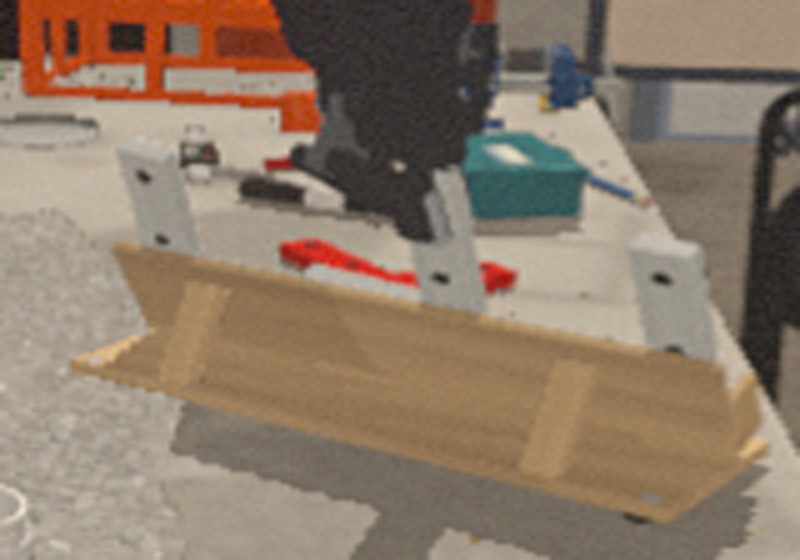

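```bash
python3 - <<'E'
from h import *
from scipy.optimize import least_squares
def fit(f,obs):
  s=load(f); T=s["T_tool_cam"]
  def g(p):
    dz,dy,k=p; c,sn=np.cos(k),np.sin(k)
    return [proj(s,[[0,24-(sn*a+c*b)+dy,dz+c*a-sn*b]],T)[0,1]-row for (a,b),row in obs.items()]
  q=least_squares(g,[0,0,0]); dz,dy,k=q.x;c,sn=np.cos(k),np.sin(k)
  te=lambda a,b:(round(24-(sn*a+c*b)+dy,1),round(dz+c*a-sn*b,1))
  print(f,q.x.round(2),np.degrees(k).round(1),q.fun.round(1),"toe low (y,z)",te(81,-57),"heel low",te(-14,-65),"step",te(59,-65))
for f in("w5","w6","w7","w8"):
  im=cv2.imread(f"pics/{f}.png"); cv2.imwrite(f"pics/{f}c.png",cv2.resize(im[50:400,250:310],None,fx=2.2,fy=1.7,interpolation=cv2.INTER_CUBIC))
fit("w8.pkl",{(14,65):300,(81,-29):74,(14,-29):205})
i=[cv2.imread(f"pics/{f}c.png") for f in("w5","w6","w7","w8")]; cv2.imwrite("pics/cmp.png",np.hstack(i))
s=load("w8.pkl");T=s["T_tool_cam"]
o,d=ray(s,[(310,75.5),(310,84)],T)
for y in (84,89,79,72): print("div far,near",y,(o+d*((y-o[1])/d[:,1])[:,None]).round(1).tolist())
E
```

```text
w8.pkl [2.49 3.66 0.05] 3.1 [ 0. -0.  0.] toe low (y,z) (np.float64(80.2), np.float64(86.5)) heel low (np.float64(93.3), np.float64(-8.0)) step (np.float64(89.4), np.float64(64.9))
div far,near 84 [[17.6, 84.0, 86.5], [17.7, 84.0, 81.9]]
div far,near 89 [[18.0, 89.0, 86.9], [18.1, 89.0, 82.2]]
div far,near 79 [[17.2, 79.0, 86.2], [17.3, 79.0, 81.7]]
div far,near 72 [[16.7, 72.0, 85.7], [16.8, 72.0, 81.3]]
```

View pics/cmp.png

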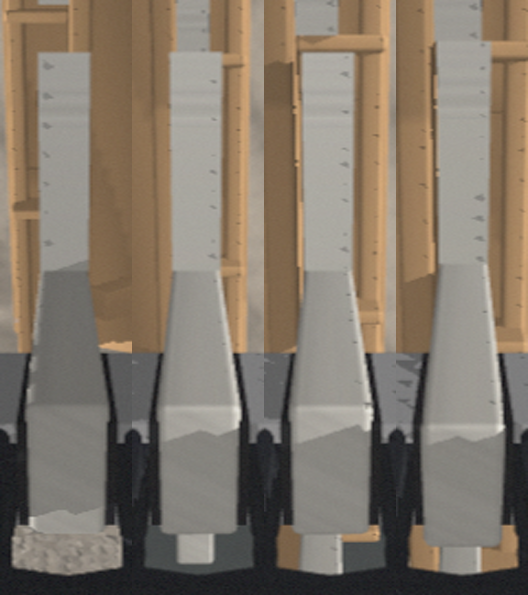

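```bash
python3 - <<'E'
from h import *
s=load("w7.pkl"); T=s["T_tool_cam"]
print(proj(s,[[0,62,79.8],[0,64,82.9]],T)); o,d=ray(s,[(279,81.3),(279,80)],T); print(o,o+d*((62-o[1])/d[:,1])[:,None])
E
```

```text
[[278.91759138  86.02281896]
 [278.92266501  79.95539661]]
[   0.20439709 -141.45236781   70.61850295] [[4.18152995e-02 6.20000000e+01 8.21218192e+01]
 [4.16493500e-02 6.20000000e+01 8.27586491e+01]]
```

```bash
cat >> h.py <<'E'
import glob
def Tmean():
    Ts=[load(f)["T_tool_cam"] for f in sorted(glob.glob("w*.pkl"))]
    M=np.eye(4); M[:3,3]=np.mean([t[:3,3] for t in Ts],0); M[:3,:3]=Rn.from_matrix([t[:3,:3] for t in Ts]).mean().as_matrix(); return M
from scipy.optimize import least_squares
def fit(f,obs,T=None):
  s=load(f); T=Tmean() if T is None else T
  def g(p):
    dz,dy,k=p; c,sn=np.cos(k),np.sin(k)
    return [proj(s,[[0,24-(sn*a+c*b)+dy,dz+c*a-sn*b]],T)[0,1]-row for (a,b),row in obs.items()]
  q=least_squares(g,[0,0,0]); dz,dy,k=q.x;c,sn=np.cos(k),np.sin(k)
  te=lambda a,b:(round(float(24-(sn*a+c*b)+dy),1),round(float(dz+c*a-sn*b),1))
  print(f,q.x.round(2),np.degrees(k).round(1),q.fun.round(1),"toe low (y,z)",te(81,-57),"toe up",te(81,-29),"heel low",te(-14,-65),"step",te(59,-65))
E
python3 - <<'E'
from h import *
for f in sorted(glob.glob("w*.pkl")):
  t=load(f)["T_tool_cam"]; print(f,t[:3,3].round(2),Rn.from_matrix(t[:3,:3]).as_euler('xyz',degrees=True).round(2),load(f)["K"][0,0].round(1),load(f)["K"][1,2].round(1))
c=lambda r:50+r/1.7
fit("w5.pkl",{(14,65):288.6,(-14,65):360.5,(81,-29):81.7,(14,-29):206})
fit("w6.pkl",{(14,65):c(405),(-14,65):c(530),(81,-29):c(52),(14,-29):c(270)})
fit("w7.pkl",{(14,65):c(405),(-14,65):c(532),(81,-29):c(52),(14,-29):c(271)})
fit("w8.pkl",{(14,65):c(426),(-14,65):c(545),(81,-29):c(41),(14,-29):c(265)})
E
```

```text
w1.pkl [  -0.58 -141.65   68.  ] [-1.0585e+02 -5.0000e-02  1.0000e-01] 376.9 211.3
w2.pkl [  -0.21 -141.28   68.22] [-1.0586e+02 -7.0000e-02  9.0000e-02] 376.9 211.3
w3.pkl [  -0.2  -141.29   68.21] [-1.0586e+02 -7.0000e-02  9.0000e-02] 376.9 211.3
w4.pkl [  -0.21 -141.28   68.22] [-1.0586e+02 -7.0000e-02  9.0000e-02] 376.9 211.3
w5.pkl [  -0.22 -141.28   68.23] [-1.0586e+02 -7.0000e-02  9.0000e-02] 376.9 211.3
w6.pkl [   0.21 -141.45   70.61] [-1.0587e+02 -5.0000e-02 -1.0000e-01] 376.9 211.3
w7.pkl [   0.2  -141.45   70.62] [-1.0587e+02 -5.0000e-02 -1.0000e-01] 376.9 211.3
w8.pkl [   0.22 -141.44   70.61] [-1.0587e+02 -5.0000e-02 -1.0000e-01] 376.9 211.3
wrist0.pkl [  -1.45 -141.65   69.21] [-1.0577e+02 -5.0000e-02  3.0000e-02] 376.9 211.3
w5.pkl [-1.03 10.83  0.02] 1.4 [ 0.2 -0.3 -0.4  0.6] toe low (y,z) (89.8, 81.3) toe up (61.8, 80.7) heel low (100.2, -13.4) step (98.4, 59.5)
w6.pkl [-0.5   7.68  0.  ] 0.3 [-0.3  0.5  0.6 -0.9] toe low (y,z) (88.3, 80.8) toe up (60.3, 80.6) heel low (96.8, -14.2) step (96.4, 58.8)
w7.pkl [-0.33  6.41 -0.  ] -0.1 [-0.3  0.5  0.5 -0.8] toe low (y,z) (87.6, 80.6) toe up (59.6, 80.6) heel low (95.4, -14.5) step (95.5, 58.5)
w8.pkl [0.52 5.6  0.06] 3.6 [-0.4  0.7  0.8 -1.2] toe low (y,z) (81.4, 84.9) toe up (53.4, 83.2) heel low (95.4, -9.4) step (90.8, 63.5)
```

```bash
cat >> h.py <<'E'
b1=b1+1.3*ey+0.5*bx
def place_pose(bay,dz,dy,kdeg,back=0,offx=0,du=0):
    k=np.deg2rad(kdeg); leg=b1-107*(bay-1)*ey+offx*bx+back*bz+du*ey
    a=np.sin(-k)*ey+np.cos(k)*bz   # tool -y
    x=-bx; y=-a; R=np.c_[x,y,np.cross(x,y)]
    return leg-R@np.array([0,24+dy,dz]),R
E
cat > pl.py <<'E'
import sys
from h import *
from plant import monitor
st=monitor.read_state()
args=eval("dict(%s)"%sys.argv[1]); p,R=place_pose(**args)
print("up chk",(R@[0,-np.cos(np.deg2rad(args['kdeg'])),-np.sin(np.deg2rad(args['kdeg']))]).round(3),bz.round(3))
d,r=delta(st,p,R); print("tgt",p.round(1),"d mm",d.round(1),"rot",r.round(3)); print(st["ft_force"].round(1),st["finger_gap"].round(1))
E
python3 pl.py "bay=2,dz=0.5,dy=5.6,kdeg=3.6,back=45,offx=-2"
```

```text
up chk [0.233 0.353 0.906] [0.233 0.353 0.906]
tgt [518.5 -90.2 155.4] d mm [  0.5 -29.   -0.9] rot [-0.065  0.001 -0.002]Traceback (most recent call last):
  File "pl.py", line 7, in <module>
    d,r=delta(st,p,R); print("tgt",p.round(1),"d mm",d.round(1),"rot",r.round(3)); print(st["ft_force"].round(1),st["finger_gap"].round(1))
                                                                                                                 ^^^^^^^^^^^^^^^^^^^^^^
AttributeError: 'float' object has no attribute 'round'
```

>>> {"op": "drive_tool", "data": {"series": [{"delta_pos":[0.0005,-0.015,0],"angular":[0,0,0],"hand":0},{"delta_pos":[0.0005,-0.029,-0.001],"angular":[-0.065,0,0],"hand":0},{"delta_pos":[0.0005,-0.029,-0.001],"angular":[-0.065,0,0],"hand":0},{"delta_pos":[0.0005,-0.029,-0.001],"angular":[-0.065,0,0],"hand":0}]}}

```text
clock: 8.32
tool_pos: [518.9, -90.4, 154.8]
orientation: [-1.633, -0.434, -2.154]
ft_force: [-1.1, -0.3, -1.9]
finger_gap: 11.4
```

```bash
sed -i 's/,st\["finger_gap"\].round(1)//' pl.py; python3 snap.py 9;python3 pl.py "bay=2,dz=0.5,dy=5.6,kdeg=3.6,back=45,offx=-2"; python3 - <<'E'
import cv2
t=cv2.imread("pics/w9.png"); cv2.imwrite("pics/w9b.png",cv2.resize(t[40:390,230:340],None,fx=4,fy=1.7,interpolation=cv2.INTER_CUBIC))
E
```

```text
8.3167 [ 0.349  0.367 -0.332  0.211 -1.27   0.522] [518.9 -90.4 154.8] [-1.633 -0.434 -2.154] [-1.1 -0.3 -1.9] 11.415008392174654
up chk [0.233 0.353 0.906] [0.233 0.353 0.906]
tgt [518.5 -90.2 155.4] d mm [-0.2 -1.4  0.1] rot [ 0.     0.    -0.001]
[-0.   1.1 -1.7]
```

View pics/w9b.png

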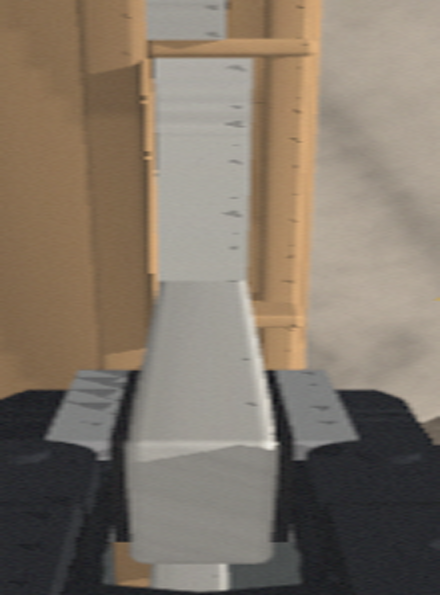

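```bash
python3 - <<'E'
from h import *
s=load("w9.pkl"); Tm=Tmean(); Tw=toolT(s["st"])@Tm
b2=b1-107*ey
def at_v(px,v):
  o,d=ray(s,[px],Tw); t=(v-(o-b2)@bz)/(d[0]@bz); P=o+d[0]*t-b2; return (P@bx).round(1),(P@ey).round(1)
r=lambda y:40+y/1.7
x=lambda a:230+a/4
for v in(-35,): print("div far/near bot side",at_v((x(260),r(38)),v),at_v((x(260),r(57)),v))
print("left div far/near", at_v((x(285),r(304)),-35),at_v((x(285),r(327)),-35))
for v in (11,16,21): print("toe end",v,at_v((x(205),r(57)),v),"inner corner",at_v((x(205),r(281)),v))
for v in (105,110,115): print("leg top",v,at_v((x(205),r(442)),v),at_v((x(205),r(562)),v))
print("board top R edge",at_v((x(150),r(150)),-3),"lip inner",at_v((x(262),r(150)),-51))
print("foot edges",at_v((x(160),r(150)),16),at_v((x(250),r(150)),16))
fit("w9.pkl",{(14,65):r(442),(-14,65):r(562),(81,-29):r(57),(14,-29):r(281)})
E
```

```text
div far/near bot side (np.float64(-10.4), np.float64(-89.5)) (np.float64(-10.5), np.float64(-83.0))
left div far/near (np.float64(-16.1), np.float64(12.5)) (np.float64(-16.3), np.float64(22.7))
toe end 11 (np.float64(-2.0), np.float64(-82.4)) inner corner (np.float64(-2.1), np.float64(-12.9))
toe end 16 (np.float64(-2.0), np.float64(-82.3)) inner corner (np.float64(-2.1), np.float64(-14.6))
toe end 21 (np.float64(-2.0), np.float64(-82.3)) inner corner (np.float64(-2.1), np.float64(-16.2))
leg top 105 (np.float64(-2.0), np.float64(-11.9)) (np.float64(-2.1), np.float64(17.1))
leg top 110 (np.float64(-2.0), np.float64(-15.1)) (np.float64(-2.1), np.float64(12.5))
leg top 115 (np.float64(-2.0), np.float64(-18.3)) (np.float64(-2.1), np.float64(7.9))
board top R edge (np.float64(5.7), np.float64(-53.6)) lip inner (np.float64(-11.8), np.float64(-47.7))
foot edges (np.float64(3.7), np.float64(-55.9)) (np.float64(-7.7), np.float64(-56.0))
w9.pkl [1.01 5.17 0.06] 3.6 [-0.3  0.5  0.6 -1. ] toe low (y,z) (81.0, 85.4) toe up (53.1, 83.7) heel low (94.9, -8.9) step (90.4, 63.9)
```

>>> {"op": "drive_tool", "data": {"series": [{"delta_pos":[0,0.005,-0.0023],"angular":[0,0,0],"hand":0},{"delta_pos":[0,0.012,-0.0015],"angular":[0,0,0],"hand":0},{"delta_pos":[0,0.018,-0.0012],"angular":[0,0,0],"hand":0},{"delta_pos":[0,0.022,-0.0009],"angular":[0,0,0],"hand":0},{"delta_pos":[0,0.022,-0.0009],"angular":[0,0,0],"hand":0}]}}

```text
clock: 8.78
tool_pos: [510.0, -97.1, 134.2]
orientation: [-1.636, -0.436, -2.152]
ft_force: [-0.6, -1.1, -1.4]
finger_gap: 11.8
```

>>> {"op": "drive_tool", "data": {"series": [{"delta_pos":[0,0.006,0.0004],"angular":[0,0,0],"hand":0},{"delta_pos":[0,0.01,0.0006],"angular":[0,0,0],"hand":0},{"delta_pos":[0,0.01,0.0006],"angular":[0,0,0],"hand":0}]}}

```text
clock: 9.03
tool_pos: [508.1, -100.4, 125.5]
orientation: [-1.636, -0.435, -2.152]
ft_force: [-1.2, 0.3, -1.5]
finger_gap: 11.4
```

No contact; the toe is past the divider top. Continuing.

```bash
python3 snap.py 10;python3 pl.py "bay=2,dz=0.5,dy=5.6,kdeg=3.6,back=0,offx=-2,du=2.2"; python3 - <<'E'
import cv2
t=cv2.imread("pics/w10.png"); cv2.imwrite("pics/w10b.png",cv2.resize(t[40:390,230:340],None,fx=4,fy=1.7,interpolation=cv2.INTER_CUBIC))
E
```

```text
9.0333 [ 0.338  0.382 -0.391  0.221 -1.198  0.515] [ 508.1 -100.4  125.5] [-1.636 -0.435 -2.152] [-1.2  0.3 -1.5] 11.374671200224663
up chk [0.233 0.353 0.906] [0.233 0.353 0.906]
tgt [ 506.2 -104.8  114.6] d mm [-0.2 12.3  1.4] rot [ 0.001  0.002 -0.001]
[ 0.4 -0.5 -1.7]
```

View pics/w10b.png

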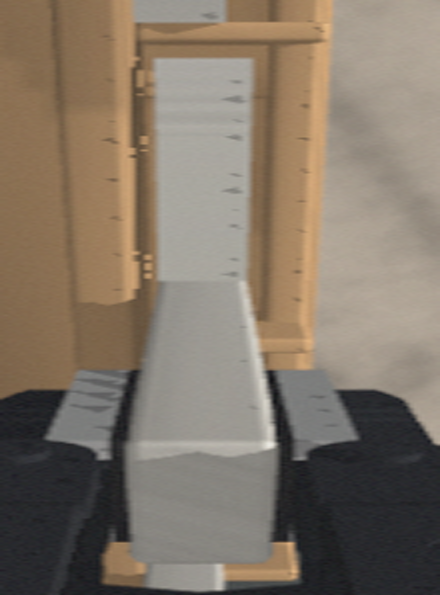

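>>> {"op": "drive_tool", "data": {"series": [{"delta_pos":[0,0.005,0.0003],"angular":[0,0,0],"hand":0},{"delta_pos":[0,0.009,0.0006],"angular":[0,0,0],"hand":0},{"delta_pos":[0,0.009,0.0006],"angular":[0,0,0],"hand":0}]}}

```text
clock: 9.33
tool_pos: [506.1, -103.5, 117.4]
orientation: [-1.635, -0.435, -2.152]
ft_force: [0.0, -0.3, -1.6]
finger_gap: 11.4
```

>>> {"op": "drive_tool", "data": {"series": [{"delta_pos":[0,0.002,0.0001],"angular":[0,0,0],"hand":0},{"delta_pos":[0,0.003,0.0002],"angular":[0,0,0],"hand":0},{"delta_pos":[0,0.003,0.0002],"angular":[0,0,0],"hand":0}]}}

```text
clock: 9.58
tool_pos: [506.0, -104.4, 115.3]
orientation: [-1.635, -0.435, -2.152]
ft_force: [-0.1, 0.4, -2.0]
finger_gap: 11.1
```

>>> {"op": "drive_tool", "data": {"series": [{"delta_pos":[0,0.002,0.0001],"angular":[0,0,0],"hand":0},{"delta_pos":[0,0.003,0.0002],"angular":[0,0,0],"hand":0},{"delta_pos":[0,0.003,0.0002],"angular":[0,0,0],"hand":0}]}}

```text
clock: 9.83
tool_pos: [505.6, -105.2, 113.0]
orientation: [-1.634, -0.434, -2.152]
ft_force: [-1.4, 1.5, 1.2]
finger_gap: 11.0
```

>>> {"op": "drive_tool", "data": {"series": [{"delta_pos":[0,0.002,0.0001],"angular":[0,0,0],"hand":0},{"delta_pos":[0,0.003,0.0002],"angular":[0,0,0],"hand":0},{"delta_pos":[0,0.003,0.0002],"angular":[0,0,0],"hand":0}]}}

```text
clock: 10.08
tool_pos: [505.4, -105.1, 112.6]
orientation: [-1.633, -0.433, -2.151]
ft_force: [-7.7, 16.5, 22.9]
finger_gap: 11.3
```

>>> {"op": "drive_tool", "data": {"series": [{"delta_pos":[0,-0.002,0],"angular":[0,0,0],"hand":0},{"delta_pos":[0,-0.002,0],"angular":[0,0,0],"hand":0.02},{"delta_pos":[0,-0.002,0],"angular":[0,0,0],"hand":0.04},{"delta_pos":[0,-0.002,0],"angular":[0,0,0],"hand":0.05},{"delta_pos":[0,-0.002,0],"angular":[0,0,0],"hand":0.05}]}}

```text
clock: 10.5
tool_pos: [505.1, -106.1, 111.5]
orientation: [-1.635, -0.435, -2.152]
ft_force: [-0.7, 0.2, -0.0]
finger_gap: 49.8
```

```bash
python3 snap.py 11; python3 - <<'E'
import cv2
t=cv2.imread("pics/w11.png"); cv2.imwrite("pics/w11b.png",cv2.resize(t[20:390,210:360],None,fx=3,fy=1.6,interpolation=cv2.INTER_CUBIC))
E
```

```text
10.5 [ 0.33   0.393 -0.415  0.228 -1.162  0.512] [ 505.1 -106.1  111.5] [-1.635 -0.435 -2.152] [-0.7  0.2 -0. ] 49.78580592113926
```

View pics/w11b.png

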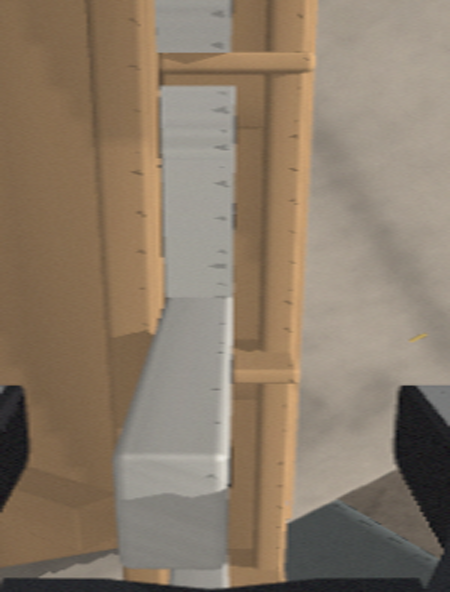

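>>> {"op": "drive_tool", "data": {"series": [{"delta_pos":[0,-0.03,0],"angular":[0,0,0],"hand":0.05},{"delta_pos":[0,-0.065,0],"angular":[0,0,0],"hand":0.06},{"delta_pos":[0,-0.1,0],"angular":[0,0,0],"hand":0.06},{"delta_pos":[0,-0.14,0],"angular":[0,0,0],"hand":0.06},{"delta_pos":[0,-0.14,0],"angular":[0,0,0],"hand":0.06}]}}

```text
clock: 10.97
tool_pos: [549.8, -60.0, 244.8]
orientation: [-1.626, -0.428, -2.153]
ft_force: [1.9, 0.4, 0.3]
finger_gap: 60.0
```

```bash
python3 snap.py 12; python3 - <<'E'
import cv2
t=cv2.imread("pics/w12.png"); cv2.imwrite("pics/w12b.png",cv2.resize(t[60:390,210:360],None,fx=4,fy=1.8,interpolation=cv2.INTER_CUBIC))
from plant import snapshot; import pickle
s=snapshot("side"); pickle.dump(s,open("side12.pkl","wb"))
im=cv2.cvtColor(s["pixels"],cv2.COLOR_RGB2BGR); cv2.imwrite("pics/side12.png",cv2.resize(im[130:270,220:380],None,fx=5,fy=4,interpolation=cv2.INTER_CUBIC))
E
```

```text
10.9667 [ 0.38   0.337 -0.146  0.194 -1.478  0.54 ] [549.8 -60.  244.8] [-1.626 -0.428 -2.153] [1.9 0.4 0.3] 60.02434879321737
```

View pics/w12b.png

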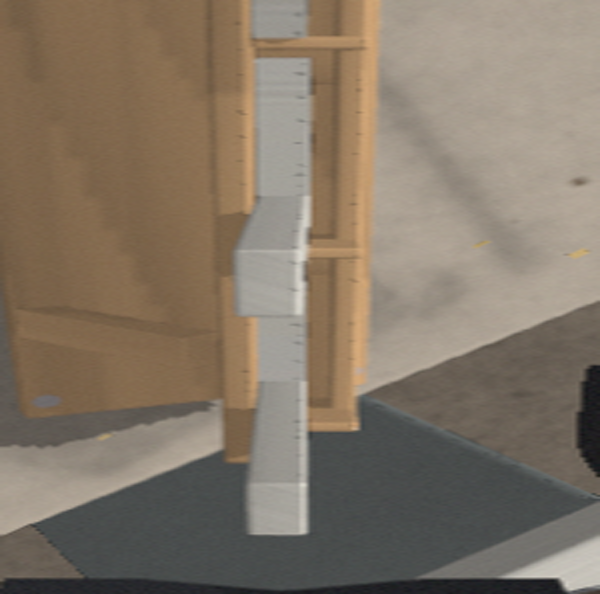

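View pics/side12.png

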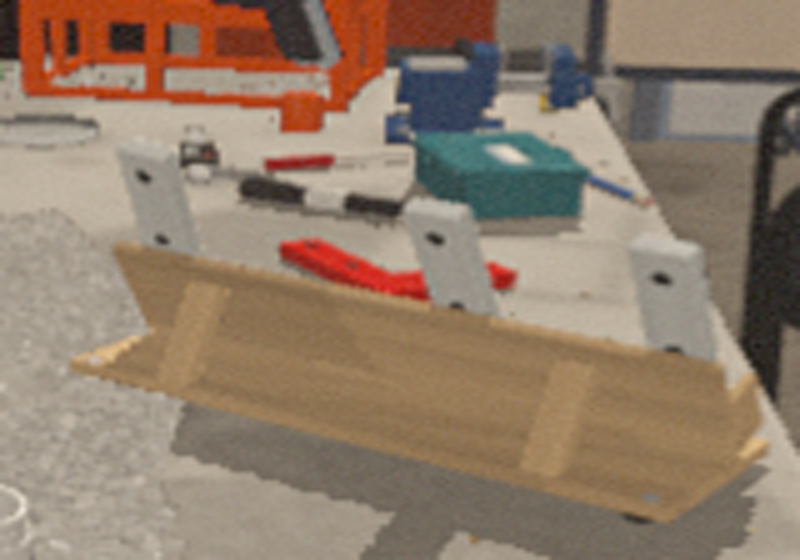

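```bash
python3 - <<'E'
from h import *
s=load("w12.pkl"); Tm=Tmean(); Tw=toolT(s["st"])@Tm
def at_v(px,v,b):
  o,d=ray(s,[px],Tw); t=(v-(o-b)@bz)/(d[0]@bz); P=o+d[0]*t-b; return [(P@bx).round(1),(P@ey).round(1)]
r=lambda a,y:(210+a/4,60+y/1.8)
b2=b1-107*ey
print("b2 top",at_v(r(236,249),65,b2),at_v(r(304,249),65,b2),at_v(r(238,316),65,b2),at_v(r(303,316),65,b2))
print("b2 inner",at_v(r(258,196),-29,b2),at_v(r(308,196),-29,b2),"toe",at_v(r(257,58),-29,b2),at_v(r(312,58),-29,b2))
print("b1 top",at_v(r(247,482),65,b1),at_v(r(308,482),65,b1),at_v(r(247,535),65,b1),at_v(r(308,535),65,b1))
print("b1 inner",at_v(r(259,380),-29,b1),at_v(r(306,380),-29,b1),"toe",at_v(r(258,317),-29,b1))
print("div 23 far near",at_v(r(340,38),-35,b2),at_v(r(340,49),-35,b2),"div12",at_v(r(330,240),-35,b2),at_v(r(330,258),-35,b2))
print("board edge",at_v(r(250,100),-3,b2),"lip",at_v(r(333,100),-51,b2),at_v(r(333,180),-51,b2))
E
```

```text
b2 top [np.float64(7.0), np.float64(-12.8)] [np.float64(-4.6), np.float64(-12.8)] [np.float64(6.9), np.float64(14.7)] [np.float64(-4.6), np.float64(14.6)]
b2 inner [np.float64(5.3), np.float64(-12.3)] [np.float64(-6.1), np.float64(-12.3)] toe [np.float64(5.3), np.float64(-79.8)] [np.float64(-6.5), np.float64(-79.8)]
b1 top [np.float64(5.8), np.float64(-14.9)] [np.float64(-6.0), np.float64(-15.0)] [np.float64(6.0), np.float64(13.3)] [np.float64(-6.3), np.float64(13.2)]
b1 inner [np.float64(5.4), np.float64(-14.2)] [np.float64(-6.4), np.float64(-14.3)] toe [np.float64(5.6), np.float64(-52.5)]
div 23 far near [np.float64(-12.6), np.float64(-89.0)] [np.float64(-12.7), np.float64(-83.9)] div12 [np.float64(-11.6), np.float64(12.8)] [np.float64(-11.8), np.float64(22.8)]
board edge [np.float64(6.2), np.float64(-62.2)] lip [np.float64(-11.9), np.float64(-58.3)] [np.float64(-12.4), np.float64(-16.2)]
```

```bash
python3 - <<'E'
from h import *
Tm=Tmean()
def at_v(s,px,v,b):
  Tw=toolT(s["st"])@Tm
  o,d=ray(s,[px],Tw); t=(v-(o-b)@bz)/(d[0]@bz); P=o+d[0]*t-b; return [float((P@bx).round(1)),float((P@ey).round(1))]
s=load("w2.pkl"); D=lambda a,b:(230+a/2.5,150+b/2.5)
b2=b1-107*ey;b3=b1-214*ey
for n,b,c in(("2",b2,[(113,130),(163,130),(113,238),(163,238)]),("3",b3,[(118,483),(158,483),(119,562),(159,562)])):
  for v in (69,73,77): print(n,v,[at_v(s,D(*p),v,b) for p in c])
s=load("w1.pkl");B=lambda a,b:(205+a/3,190+b/3)
for n,b,c in(("2",b2,[(359,143),(397,140),(370,242)]),("3",b3,[(378,487),(408,485),(385,575)])):
  for v in (69,73,77): print("w1",n,v,[at_v(s,B(*p),v,b) for p in c])
E
python3 go.py "bay=3,u=-50,v=49,skew=8,back=110,offx=0.3"
```

```text
2 69 [[-4.7, -36.0], [7.0, -36.0], [-4.9, -64.8], [7.4, -64.8]]
2 73 [[-4.6, -34.3], [6.9, -34.3], [-4.8, -62.5], [7.3, -62.6]]
2 77 [[-4.6, -32.7], [6.7, -32.7], [-4.8, -60.3], [7.1, -60.4]]
3 69 [[-4.1, -36.4], [7.2, -36.4], [-4.0, -66.9], [7.8, -67.0]]
3 73 [[-4.1, -32.6], [7.0, -32.7], [-3.9, -62.6], [7.7, -62.6]]
3 77 [[-4.0, -28.9], [6.8, -28.9], [-3.9, -58.2], [7.5, -58.3]]
w1 2 69 [[-2.4, -36.1], [9.4, -37.8], [-0.3, -65.2]]
w1 2 73 [[-4.7, -34.4], [6.9, -36.1], [-2.7, -63.0]]
w1 2 77 [[-7.1, -32.7], [4.3, -34.4], [-5.1, -60.8]]
w1 3 69 [[-0.9, -36.3], [9.5, -39.6], [0.4, -68.1]]
w1 3 73 [[-3.3, -32.8], [6.9, -36.1], [-2.0, -64.1]]
w1 3 77 [[-5.7, -29.4], [4.3, -32.5], [-4.5, -60.1]]
tgt [ 654.  -144.4  212.9] d mm [ -1.7  19.8 137.5] rot [-0.007 -3.125 -0.315] 179.9
[ 0.379  0.34  -0.155  0.191 -1.473  0.539] [-0.7 -0.5 -0.6] [ 1.05 -0.93 -0.02] 60.1015714815567
```

>>> {"op": "drive_tool", "data": {"series": [{"delta_pos":[0,-0.01,0.06],"angular":[0,1.57,0],"hand":0.06},{"delta_pos":[0,-0.01,0.06],"angular":[0,1.57,0],"hand":0.06},{"delta_pos":[0,-0.01,0.06],"angular":[0,1.57,0],"hand":0.06},{"delta_pos":[0,-0.01,0.06],"angular":[0,1.57,0],"hand":0.06},{"delta_pos":[0,-0.01,0.06],"angular":[0,1.57,0],"hand":0.06},{"delta_pos":[0,-0.01,0.06],"angular":[0,1.57,0],"hand":0.06},{"delta_pos":[0,-0.01,0.06],"angular":[0,1.57,0],"hand":0.06},{"delta_pos":[0,-0.01,0.06],"angular":[0,1.57,0],"hand":0.06},{"delta_pos":[0,-0.01,0.06],"angular":[0,1.57,0],"hand":0.06},{"delta_pos":[0,-0.01,0.06],"angular":[0,1.57,0],"hand":0.06},{"delta_pos":[0,-0.01,0.06],"angular":[0,1.57,0],"hand":0.06},{"delta_pos":[0,-0.01,0.06],"angular":[0,1.57,0],"hand":0.06},{"delta_pos":[0,-0.01,0.06],"angular":[0,1.57,0],"hand":0.06}]}}

```text
clock: 12.15
tool_pos: [596.0, -93.2, 242.5]
orientation: [-1.133, -0.057, 2.527]
ft_force: [-0.0, -0.3, -0.3]
finger_gap: 59.7
```

```bash
python3 go.py "bay=3,u=-51.8,v=46,skew=8,back=110,offx=0.8"
```

```text
tgt [ 655.1 -146.   210. ] d mm [-80.5  29.1  -3.5] rot [-0.161  1.561  0.16 ] 90.4
[ 0.305  0.418 -0.042  0.218 -1.5   -0.965] [-0.  -0.3 -0.3] [ 1.04 -0.96 -0.05] 59.66470560749978
```

>>> {"op": "drive_tool", "data": {"series": [{"delta_pos":[-0.0805,0.0291,-0.0035],"angular":[-0.161,1.561,0.16],"hand":0.06},{"delta_pos":[-0.0805,0.0291,-0.0035],"angular":[-0.161,1.561,0.16],"hand":0.06},{"delta_pos":[-0.0805,0.0291,-0.0035],"angular":[-0.161,1.561,0.16],"hand":0.06},{"delta_pos":[-0.0805,0.0291,-0.0035],"angular":[-0.161,1.561,0.16],"hand":0.06},{"delta_pos":[-0.0805,0.0291,-0.0035],"angular":[-0.161,1.561,0.16],"hand":0.06},{"delta_pos":[-0.0805,0.0291,-0.0035],"angular":[-0.161,1.561,0.16],"hand":0.06},{"delta_pos":[-0.0805,0.0291,-0.0035],"angular":[-0.161,1.561,0.16],"hand":0.06},{"delta_pos":[-0.0805,0.0291,-0.0035],"angular":[-0.161,1.561,0.16],"hand":0.06},{"delta_pos":[-0.0805,0.0291,-0.0035],"angular":[-0.161,1.561,0.16],"hand":0.06},{"delta_pos":[-0.0805,0.0291,-0.0035],"angular":[-0.161,1.561,0.16],"hand":0.06},{"delta_pos":[-0.0805,0.0291,-0.0035],"angular":[-0.161,1.561,0.16],"hand":0.06},{"delta_pos":[-0.0805,0.0291,-0.0035],"angular":[-0.161,1.561,0.16],"hand":0.06},{"delta_pos":[-0.0805,0.0291,-0.0035],"angular":[-0.161,1.561,0.16],"hand":0.06},{"delta_pos":[-0.0805,0.0291,-0.0035],"angular":[-0.161,1.561,0.16],"hand":0.06}]}}

```text
clock: 13.32
tool_pos: [655.2, -145.3, 209.8]
orientation: [-1.709, 0.436, 0.992]
ft_force: [0.6, -0.1, 0.3]
finger_gap: 59.8
```

```bash
python3 snap.py 13; python3 go.py "bay=3,u=-51.8,v=46,skew=8,back=0,offx=0.8"
```

```text
13.3167 [ 0.274  0.429 -0.177  0.412 -1.238 -2.583] [ 655.2 -145.3  209.8] [-1.709  0.436  0.992] [ 0.6 -0.1  0.3] 59.80030769372635
tgt [ 642.5 -192.9  111.3] d mm [ -0.9 110.4  -0. ] rot [-0.     0.009  0.002] 0.5
[ 0.274  0.429 -0.176  0.412 -1.238 -2.578] [-0.  -0.3 -0.9] [ 1.38 -0.39  0.  ] 60.00806428017778
```

View pics/w13.png

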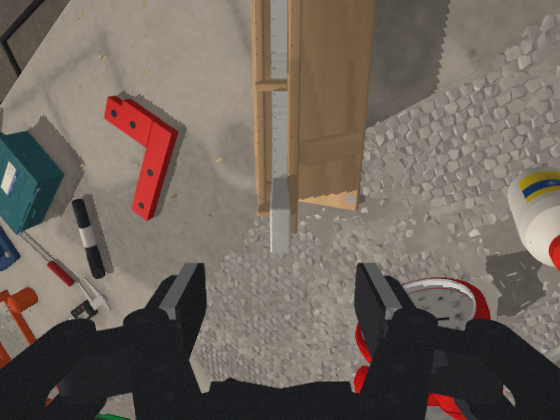

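```bash
python3 - <<'E'
from h import *
t=cv2.imread("pics/w13.png"); cv2.imwrite("pics/w13b.png",cv2.resize(t[160:270,240:320],None,fx=5,fy=5,interpolation=cv2.INTER_CUBIC))
E
```

```text
(no output)
```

View pics/w13b.png

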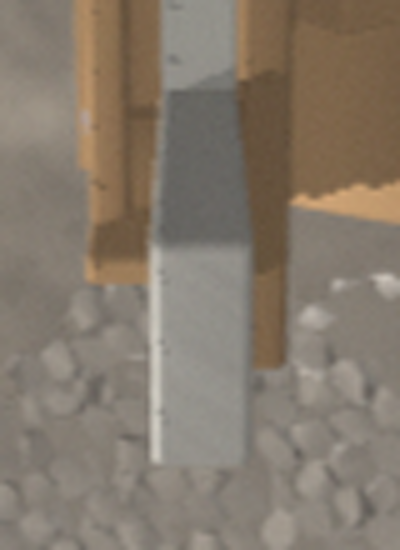

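>>> {"op": "drive_tool", "data": {"series": [{"delta_pos":[0,0.03,-0.0025],"hand":0.06,"angular":[0,0.005,0]},{"delta_pos":[0,0.06,-0.0025],"hand":0.06,"angular":[0,0.005,0]},{"delta_pos":[0,0.09,-0.0025],"hand":0.06,"angular":[0,0.005,0]},{"delta_pos":[0,0.111,-0.0025],"hand":0.06,"angular":[0,0.005,0]},{"delta_pos":[0,0.111,-0.0025],"hand":0.06,"angular":[0,0.005,0]},{"delta_pos":[0,0.111,-0.0025],"hand":0.06,"angular":[0,0.005,0]}]}}

```text
clock: 13.87
tool_pos: [645.3, -194.3, 111.1]
orientation: [-1.708, 0.436, 0.992]
ft_force: [-0.4, 0.2, 1.2]
finger_gap: 59.9
```

```bash
python3 snap.py 14; python3 go.py "bay=3,u=-51.8,v=46,skew=8,back=0,offx=0.8"
```

```text
13.8667 [ 0.197  0.499 -0.327  0.483 -1.014 -2.631] [ 645.3 -194.3  111.1] [-1.708  0.436  0.992] [-0.4  0.2  1.2] 59.91771328870611
tgt [ 642.5 -192.9  111.3] d mm [-1.   1.2  4.1] rot [0.002 0.002 0.003] 0.2
[ 0.198  0.498 -0.325  0.483 -1.015 -2.632] [-0.   0.   0.5] [ 1.4  -0.35  0.06] 59.864977913789495
```

View pics/w14.png

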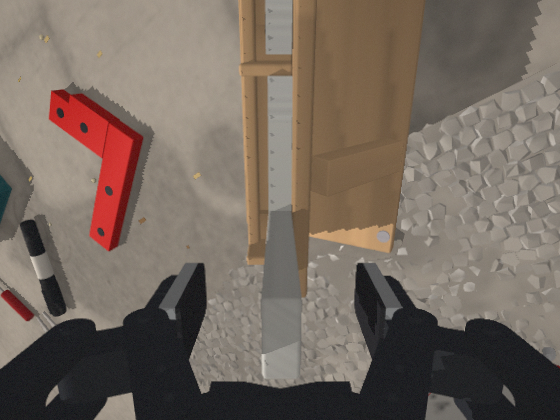

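>>> {"op": "drive_tool", "data": {"series": [{"delta_pos":[0,0,0],"hand":0.03,"angular":[0,0,0]},{"delta_pos":[0,0,0],"hand":0.02,"angular":[0,0,0]},{"delta_pos":[0,0,0],"hand":0.01,"angular":[0,0,0]},{"delta_pos":[0,0,0],"hand":0.0,"angular":[0,0,0]},{"delta_pos":[0,0,0],"hand":0.0,"angular":[0,0,0]},{"delta_pos":[0,0,0],"hand":0.0,"angular":[0,0,0]},{"delta_pos":[0,0,0],"hand":0.0,"angular":[0,0,0]}]}}

```text
clock: 14.5
tool_pos: [646.5, -193.5, 113.4]
orientation: [-1.713, 0.434, 0.989]
ft_force: [-2.0, -0.5, 6.6]
finger_gap: 11.2
```

>>> {"op": "drive_tool", "data": {"series": [{"delta_pos":[0,-0.015,-0.002],"hand":0,"angular":[0,0,0]},{"delta_pos":[0,-0.035,-0.005],"hand":0,"angular":[0,0,0]},{"delta_pos":[0,-0.06,-0.0084],"hand":0,"angular":[0,0,0]},{"delta_pos":[0,-0.09,-0.0126],"hand":0,"angular":[0,0,0]},{"delta_pos":[0,-0.12,-0.0168],"hand":0,"angular":[0,0,0]},{"delta_pos":[0,-0.15,-0.02],"hand":0,"angular":[0,0,0]},{"delta_pos":[0,-0.15,-0.02],"hand":0,"angular":[0,0,0]}]}}

```text
clock: 15.08
tool_pos: [683.9, -137.4, 255.4]
orientation: [-1.72, 0.427, 0.989]
ft_force: [1.3, 0.5, -0.0]
finger_gap: 11.6
```

```bash
python3 snap.py 15; python3 pl.py "bay=3,dz=0,dy=0,kdeg=0,back=125,offx=-1,du=1"; python3 - <<'E'
import cv2
t=cv2.imread("pics/w15.png"); cv2.imwrite("pics/w15b.png",cv2.resize(t[50:400,230:330],None,fx=4,fy=1.7,interpolation=cv2.INTER_CUBIC))
E
```

```text
15.0833 [ 0.276  0.439 -0.051  0.402 -1.333 -2.542] [ 683.9 -137.4  255.4] [-1.72   0.427  0.989] [ 1.3  0.5 -0. ] 11.576734349496105
up chk [0.233 0.353 0.906] [0.233 0.353 0.906]
tgt [ 623.7 -120.7  222.5] d mm [-3.8 25.8 62.8] rot [ 0.012 -3.132 -0.229]
[ 0.1  0.2 -3.3]
```

View pics/w15b.png

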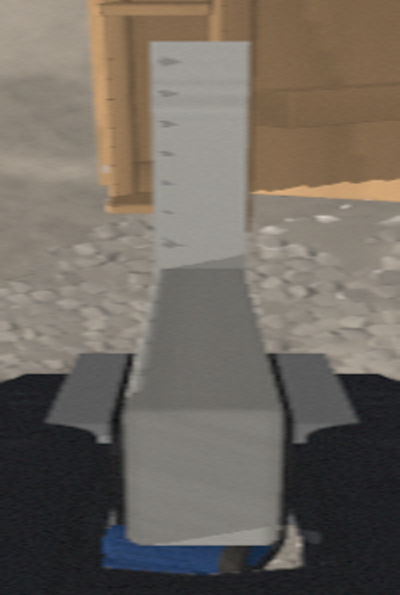

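```bash
python3 - <<'E'
from h import *
c=lambda r:50+r/1.7
T=load("w1.pkl")["T_tool_cam"].copy(); T[:3,3]=[0,-141.4,69.4]
fit("w15.pkl",{(14,65):c(408),(-14,65):c(543),(81,-29):c(41),(14,-29):c(268)},T)
E
```

```text
w15.pkl [ 2.73 -0.25 -0.  ] -0.2 [-0.2  0.3  0.4 -0.6] toe low (y,z) (81.0, 83.5) toe up (53.0, 83.6) heel low (88.7, -11.5) step (88.9, 61.5)
```

>>> {"op": "drive_tool", "data": {"series": [{"delta_pos":[-0.003,-0.01,0.031],"angular":[0,-1.57,0],"hand":0},{"delta_pos":[-0.003,-0.01,0.031],"angular":[0,-1.57,0],"hand":0},{"delta_pos":[-0.003,-0.01,0.031],"angular":[0,-1.57,0],"hand":0},{"delta_pos":[-0.003,-0.01,0.031],"angular":[0,-1.57,0],"hand":0},{"delta_pos":[-0.003,-0.01,0.031],"angular":[0,-1.57,0],"hand":0},{"delta_pos":[-0.003,-0.01,0.031],"angular":[0,-1.57,0],"hand":0},{"delta_pos":[-0.003,-0.01,0.031],"angular":[0,-1.57,0],"hand":0},{"delta_pos":[-0.003,-0.01,0.031],"angular":[0,-1.57,0],"hand":0},{"delta_pos":[-0.003,-0.01,0.031],"angular":[0,-1.57,0],"hand":0},{"delta_pos":[-0.003,-0.01,0.031],"angular":[0,-1.57,0],"hand":0},{"delta_pos":[-0.003,-0.01,0.031],"angular":[0,-1.57,0],"hand":0},{"delta_pos":[-0.003,-0.01,0.031],"angular":[0,-1.57,0],"hand":0},{"delta_pos":[-0.003,-0.01,0.031],"angular":[0,-1.57,0],"hand":0},{"delta_pos":[-0.003,-0.01,0.031],"angular":[0,-1.57,0],"hand":0}]}}

```text
clock: 16.3
tool_pos: [652.4, -122.3, 254.3]
orientation: [-1.133, 0.125, 2.622]
ft_force: [-0.2, -0.6, -3.3]
finger_gap: 11.7
```

```bash
python3 pl.py "bay=3,dz=2.7,dy=0,kdeg=0,back=100,offx=-1.5,du=1"
```

```text
up chk [0.233 0.353 0.906] [0.233 0.353 0.906]
tgt [ 615.3 -128.5  200. ] d mm [35.6 55.6  0.2] rot [-0.108 -1.564 -0.112]
[-0.2 -0.6 -3.3]
```

>>> {"op": "drive_tool", "data": {"series": [{"delta_pos":[0.0356,0.0356,0.0002],"angular":[-0.108,-1.564,-0.112],"hand":0},{"delta_pos":[0.0356,0.0356,0.0002],"angular":[-0.108,-1.564,-0.112],"hand":0},{"delta_pos":[0.0356,0.0356,0.0002],"angular":[-0.108,-1.564,-0.112],"hand":0},{"delta_pos":[0.0356,0.0356,0.0002],"angular":[-0.108,-1.564,-0.112],"hand":0},{"delta_pos":[0.0356,0.0356,0.0002],"angular":[-0.108,-1.564,-0.112],"hand":0},{"delta_pos":[0.0356,0.0356,0.0002],"angular":[-0.108,-1.564,-0.112],"hand":0},{"delta_pos":[0.0356,0.0356,0.0002],"angular":[-0.108,-1.564,-0.112],"hand":0},{"delta_pos":[0.0356,0.0356,0.0002],"angular":[-0.108,-1.564,-0.112],"hand":0},{"delta_pos":[0.0356,0.0356,0.0002],"angular":[-0.108,-1.564,-0.112],"hand":0},{"delta_pos":[0.0356,0.0356,0.0002],"angular":[-0.108,-1.564,-0.112],"hand":0},{"delta_pos":[0.0356,0.0356,0.0002],"angular":[-0.108,-1.564,-0.112],"hand":0},{"delta_pos":[0.0356,0.0356,0.0002],"angular":[-0.108,-1.564,-0.112],"hand":0},{"delta_pos":[0.0356,0.0356,0.0002],"angular":[-0.108,-1.564,-0.112],"hand":0},{"delta_pos":[0.0356,0.0556,0.0002],"angular":[-0.108,-1.564,-0.112],"hand":0},{"delta_pos":[0.0356,0.0556,0.0002],"angular":[-0.108,-1.564,-0.112],"hand":0}]}}

```text
clock: 17.55
tool_pos: [614.1, -129.0, 197.8]
orientation: [-1.572, -0.438, -2.16]
ft_force: [-0.6, -0.6, -5.1]
finger_gap: 11.4
```

```bash
python3 pl.py "bay=3,dz=2.7,dy=0,kdeg=0,back=40,offx=-1.5,du=1"
```

```text
up chk [0.233 0.353 0.906] [0.233 0.353 0.906]
tgt [ 601.4 -149.6  145.6] d mm [-0.2 57.5  1. ] rot [ 0.003 -0.006  0.001]
[-0.6 -0.6 -5.1]
```

>>> {"op": "drive_tool", "data": {"series": [{"delta_pos":[0,0.025,0.0005],"angular":[0.003,-0.006,0],"hand":0},{"delta_pos":[0,0.045,0.001],"angular":[0.003,-0.006,0],"hand":0},{"delta_pos":[0,0.055,0.001],"angular":[0.003,-0.006,0],"hand":0},{"delta_pos":[0,0.055,0.001],"angular":[0.003,-0.006,0],"hand":0}]}}

```text
clock: 17.88
tool_pos: [602.3, -149.1, 149.4]
orientation: [-1.571, -0.438, -2.153]
ft_force: [0.1, -0.1, -1.7]
finger_gap: 11.5
```

```bash
python3 snap.py 16;  python3 pl.py "bay=3,dz=2.7,dy=0,kdeg=0,back=0,offx=-1.5,du=1"; python3 - <<'E'
import cv2
t=cv2.imread("pics/w16.png"); cv2.imwrite("pics/w16b.png",cv2.resize(t[40:390,230:340],None,fx=4,fy=1.7,interpolation=cv2.INTER_CUBIC))
E
```

```text
17.8833 [ 0.244  0.465 -0.223  0.31  -1.23   0.589] [ 602.3 -149.1  149.4] [-1.571 -0.438 -2.153] [ 0.1 -0.1 -1.7] 11.480060050424827
up chk [0.233 0.353 0.906] [0.233 0.353 0.906]
tgt [ 592.1 -163.7  109.4] d mm [-0.5 45.8 -1.5] rot [-0.003  0.001  0.001]
[ 0.6 -0.5 -0.7]
```

View pics/w16b.png

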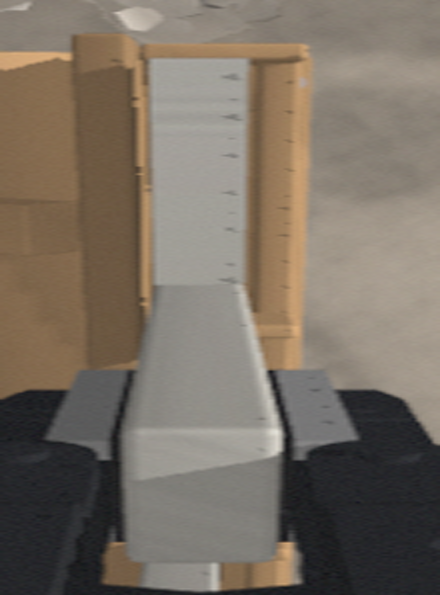

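```bash
python3 - <<'E'
from h import *
T=np.eye(4); T[:3,:3]=load("w16.pkl")["T_tool_cam"][:3,:3]; T[:3,3]=[0,-141.4,69.4]
s=load("w16.pkl"); Tw=toolT(s["st"])@T; b3=b1-214*ey
def at_v(px,v,b=b3):
  o,d=ray(s,[px],Tw); t=(v-(o-b)@bz)/(d[0]@bz); P=o+d[0]*t-b; return [float((P@bx).round(1)),float((P@ey).round(1))]
r=lambda a,y:(230+a/4,40+y/1.7)
print("div far/near",at_v(r(220,44),-35),at_v(r(220,58),-35),"toe",[at_v(r(200,58),v) for v in(12,16,20)],"inner corner",at_v(r(200,285),16))
print("board",at_v(r(150,120),-3),"lip",at_v(r(257,120),-51),"foot edges",at_v(r(150,120),16),at_v(r(247,120),16))
c=lambda y:40+y/1.7
fit("w16.pkl",{(14,65):c(430),(-14,65):c(560),(81,-29):c(58),(14,-29):c(285)},T)
E
```

```text
div far/near [-5.8, -89.0] [-5.9, -84.2] toe [[-2.6, -80.7], [-2.6, -80.4], [-2.6, -80.1]] inner corner [-2.7, -13.2]
board [4.1, -62.9] lip [-12.4, -62.3] foot edges [3.6, -63.2] [-8.5, -63.2]
w16.pkl [2.05 1.48 0.01] 0.8 [-0.4  0.6  0.7 -1.1] toe low (y,z) (81.4, 83.8) toe up (53.4, 83.4) heel low (90.7, -11.1) step (89.7, 61.9)
```

>>> {"op": "drive_tool", "data": {"series": [{"delta_pos":[-0.0005,0.008,-0.0005],"angular":[0,0,0],"hand":0},{"delta_pos":[-0.0005,0.016,-0.0005],"angular":[0,0,0],"hand":0},{"delta_pos":[-0.0005,0.022,-0.0005],"angular":[0,0,0],"hand":0},{"delta_pos":[-0.0005,0.022,-0.0005],"angular":[0,0,0],"hand":0}]}}

```text
clock: 18.27
tool_pos: [598.2, -155.8, 130.3]
orientation: [-1.569, -0.436, -2.151]
ft_force: [-1.2, 0.1, -3.2]
finger_gap: 11.3
```

>>> {"op": "drive_tool", "data": {"series": [{"delta_pos":[0,0.005,0],"angular":[0,0,0],"hand":0},{"delta_pos":[0,0.01,0],"angular":[0,0,0],"hand":0},{"delta_pos":[0,0.01,0],"angular":[0,0,0],"hand":0}]}}

```text
clock: 18.52
tool_pos: [596.2, -159.3, 121.4]
orientation: [-1.569, -0.436, -2.151]
ft_force: [-0.2, -0.2, -3.1]
finger_gap: 11.5
```

>>> {"op": "drive_tool", "data": {"series": [{"delta_pos":[0,0.005,0],"angular":[0,0,0],"hand":0},{"delta_pos":[0,0.009,0],"angular":[0,0,0],"hand":0},{"delta_pos":[0,0.009,0],"angular":[0,0,0],"hand":0}]}}

```text
clock: 18.77
tool_pos: [594.2, -162.5, 113.3]
orientation: [-1.569, -0.436, -2.151]
ft_force: [-0.3, -0.1, -1.8]
finger_gap: 11.6
```

>>> {"op": "drive_tool", "data": {"series": [{"delta_pos":[0,0.002,0],"angular":[0,0,0],"hand":0},{"delta_pos":[0,0.003,0],"angular":[0,0,0],"hand":0},{"delta_pos":[0,0.003,0],"angular":[0,0,0],"hand":0}]}}

```text
clock: 19.02
tool_pos: [594.1, -163.4, 111.3]
orientation: [-1.568, -0.436, -2.151]
ft_force: [0.1, -0.1, -1.9]
finger_gap: 11.4
```

```bash
python3 snap.py 17;  python3 pl.py "bay=3,dz=2.4,dy=0.7,kdeg=0,back=0,offx=-1.5,du=1"; python3 - <<'E'
import cv2
t=cv2.imread("pics/w17.png"); cv2.imwrite("pics/w17b.png",cv2.resize(t[40:390,230:340],None,fx=4,fy=1.7,interpolation=cv2.INTER_CUBIC))
E
```

```text
19.0167 [ 0.224  0.487 -0.291  0.331 -1.136  0.574] [ 594.1 -163.4  111.3] [-1.568 -0.436 -2.151] [ 0.1 -0.1 -1.9] 11.351268427115388
up chk [0.233 0.353 0.906] [0.233 0.353 0.906]
tgt [ 592.5 -163.7  110. ] d mm [ 0.6  1.8 -1.3] rot [-0.004  0.002 -0.001]
[-0.1 -0.2 -2.9]
```

View pics/w17b.png

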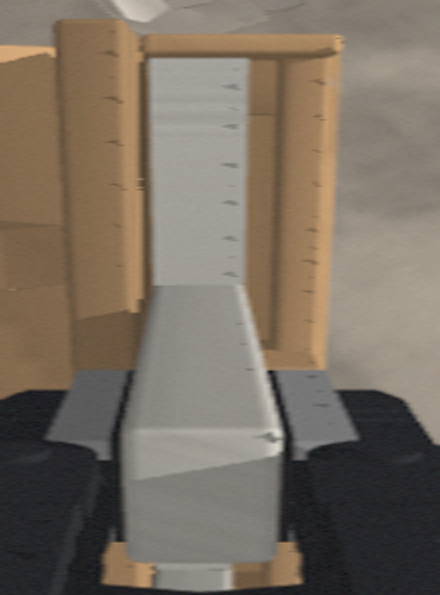

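>>> {"op": "drive_tool", "data": {"series": [{"delta_pos":[-0.0008,0.001,-0.001],"angular":[0,0,0],"hand":0},{"delta_pos":[-0.0008,0.0025,-0.001],"angular":[0,0,0],"hand":0},{"delta_pos":[-0.0008,0.0025,-0.001],"angular":[0,0,0],"hand":0}]}}

```text
clock: 19.32
tool_pos: [593.0, -163.0, 108.6]
orientation: [-1.568, -0.436, -2.151]
ft_force: [-1.2, 0.7, -3.2]
finger_gap: 11.0
```

>>> {"op": "drive_tool", "data": {"series": [{"delta_pos":[0,0.001,0],"angular":[0,0,0],"hand":0},{"delta_pos":[0,0.002,0],"angular":[0,0,0],"hand":0},{"delta_pos":[0,0.002,0],"angular":[0,0,0],"hand":0}]}}

```text
clock: 19.57
tool_pos: [593.0, -163.6, 107.3]
orientation: [-1.567, -0.435, -2.151]
ft_force: [-0.7, 1.7, 0.5]
finger_gap: 11.5
```

>>> {"op": "drive_tool", "data": {"series": [{"delta_pos":[0,0.001,0],"angular":[0,0,0],"hand":0},{"delta_pos":[0,0.002,0],"angular":[0,0,0],"hand":0},{"delta_pos":[0,0.002,0],"angular":[0,0,0],"hand":0}]}}

```text
clock: 19.82
tool_pos: [593.3, -163.8, 107.2]
orientation: [-1.565, -0.435, -2.151]
ft_force: [-0.4, 7.5, 12.4]
finger_gap: 11.3
```

>>> {"op": "drive_tool", "data": {"series": [{"delta_pos":[-0.001,-0.002,0],"angular":[0,0,0],"hand":0},{"delta_pos":[-0.0025,-0.002,0],"angular":[0,0,0],"hand":0},{"delta_pos":[-0.0025,-0.002,0],"angular":[0,0,0],"hand":0}]}}

```text
clock: 20.07
tool_pos: [593.4, -162.8, 106.8]
orientation: [-1.568, -0.438, -2.151]
ft_force: [-3.1, -2.1, 7.9]
finger_gap: 11.1
```

>>> {"op": "drive_tool", "data": {"series": [{"delta_pos":[0,0,0],"angular":[0,0,0],"hand":0.02},{"delta_pos":[0,0,0],"angular":[0,0,0],"hand":0.04},{"delta_pos":[0,0,0],"angular":[0,0,0],"hand":0.05},{"delta_pos":[0,0,0],"angular":[0,0,0],"hand":0.05}]}}

```text
clock: 20.4
tool_pos: [594.0, -161.8, 105.6]
orientation: [-1.568, -0.435, -2.151]
ft_force: [-0.2, -0.3, -0.1]
finger_gap: 50.0
```

>>> {"op": "drive_tool", "data": {"series": [{"delta_pos":[0,-0.03,0],"angular":[0,0,0],"hand":0.055},{"delta_pos":[0,-0.065,0],"angular":[0,0,0],"hand":0.06},{"delta_pos":[0,-0.1,0],"angular":[0,0,0],"hand":0.06},{"delta_pos":[0,-0.13,0],"angular":[0,0,0],"hand":0.06},{"delta_pos":[0,-0.13,0],"angular":[0,0,0],"hand":0.06},{"delta_pos":[0,-0.13,0],"angular":[0,0,0],"hand":0.06}]}}

```text
clock: 20.9
tool_pos: [624.9, -114.8, 225.2]
orientation: [-1.565, -0.433, -2.151]
ft_force: [-0.0, -0.1, -0.6]
finger_gap: 59.9
```

```bash
python3 snap.py 18; python3 - <<'E'
import cv2
t=cv2.imread("pics/w18.png"); cv2.imwrite("pics/w18b.png",cv2.resize(t[60:390,210:360],None,fx=4,fy=1.8,interpolation=cv2.INTER_CUBIC))
from plant import snapshot; import pickle
s=snapshot("side"); pickle.dump(s,open("side18.pkl","wb"))
im=cv2.cvtColor(s["pixels"],cv2.COLOR_RGB2BGR); cv2.imwrite("pics/side18.png",cv2.resize(im[130:270,220:380],None,fx=5,fy=4,interpolation=cv2.INTER_CUBIC))
E
```

```text
20.9 [ 0.287  0.436 -0.075  0.283 -1.401  0.608] [ 624.9 -114.8  225.2] [-1.565 -0.433 -2.151] [-0.  -0.1 -0.6] 59.89702189294444
```

View pics/w18b.png

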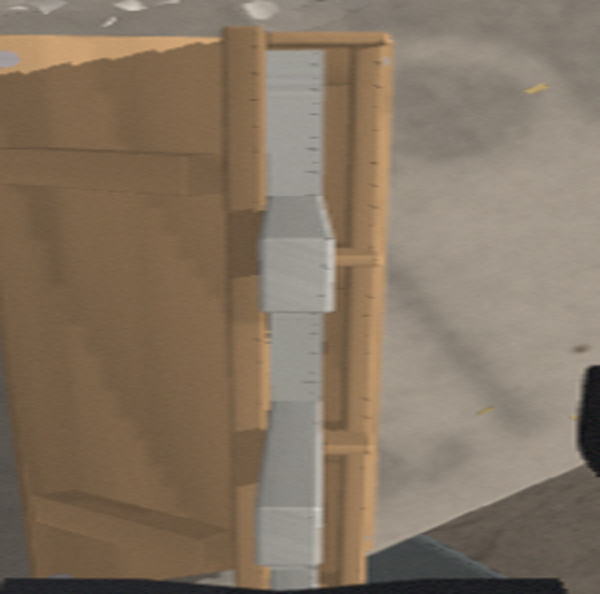

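View pics/side18.png

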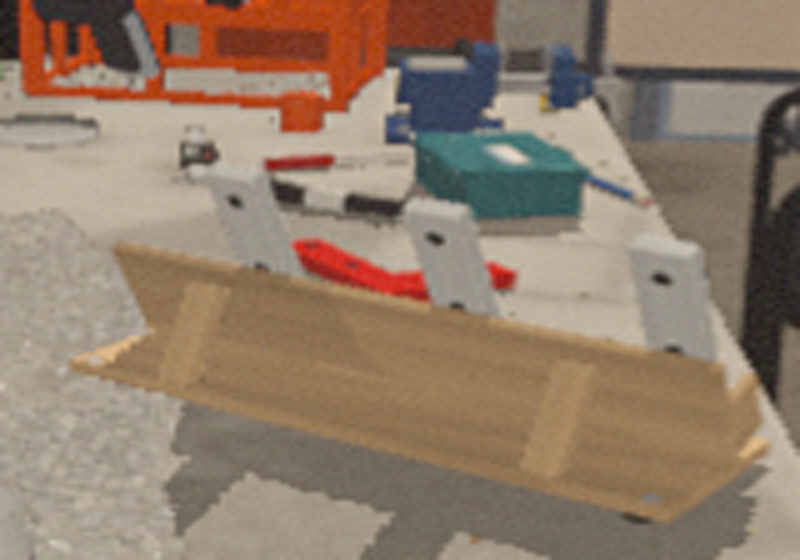

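```bash
python3 - <<'E'
from h import *
T=np.eye(4); T[:3,:3]=load("w16.pkl")["T_tool_cam"][:3,:3]; T[:3,3]=[0,-141.4,69.4]
s=load("w18.pkl"); Tw=toolT(s["st"])@T; b2=b1-107*ey; b3=b1-214*ey
def at_v(px,v,b):
  o,d=ray(s,[px],Tw); t=(v-(o-b)@bz)/(d[0]@bz); P=o+d[0]*t-b; return [float((P@bx).round(1)),float((P@ey).round(1))]
r=lambda a,y:(210+a/4,60+y/1.8)
print("b3 top",[at_v(r(a,y),65,b3) for a,y in((260,237),(335,237),(262,311),(334,311))])
print("b3 inner",[at_v(r(a,196),-29,b3) for a in(272,323)],"toe",[at_v(r(a,50),-29,b3) for a in(265,324)])
print("b2 top",[at_v(r(a,y),65,b2) for a,y in((257,506),(322,506),(257,564),(322,564))])
print("b2 inner",[at_v(r(a,402),-29,b2) for a in(272,322)],"toe",[at_v(r(a,312),-29,b2) for a in(271,323)])
print("board",[at_v(r(266,150),-3,b3),at_v(r(270,360),-3,b2)],"div end far/near",at_v(r(345,33),-35,b3),at_v(r(345,44),-35,b3))
E
```

```text
b3 top [[6.0, -14.1], [-5.7, -14.1], [5.7, 13.1], [-5.9, 13.0]]
b3 inner [[4.8, -13.5], [-6.3, -13.5]] toe [[6.4, -80.8], [-5.8, -80.8]]
b2 top [[6.6, -13.3], [-4.9, -13.3], [6.6, 13.9], [-5.2, 13.9]]
b2 inner [[4.6, -11.7], [-7.2, -11.7]] toe [[4.9, -61.5], [-6.9, -61.6]]
board [[5.8, -37.8], [4.9, -46.4]] div end far/near [-10.2, -88.7] [-10.3, -83.8]
```

```bash
python3 pl.py "bay=2,dz=0,dy=0,kdeg=0,back=70,offx=0.5,du=1"; python3 pl.py "bay=2,dz=0,dy=0,kdeg=0,back=0,offx=0.5,du=1"
```

```text
up chk [0.233 0.353 0.906] [0.233 0.353 0.906]
tgt [522.3 -80.1 172. ] d mm [   1.6   56.7 -104. ] rot [-0.003  0.003 -0.001]
[-0.   0.3 -0.1]
up chk [0.233 0.353 0.906] [0.233 0.353 0.906]
tgt [ 506.  -104.8  108.5] d mm [   1.6  126.7 -104.2] rot [-0.003  0.003 -0.001]
[-0.   0.3 -0.1]
```

>>> {"op": "drive_tool", "data": {"series": [{"delta_pos":[0.0016,0.0,-0.04],"angular":[-0.003,0.003,0],"hand":0.06},{"delta_pos":[0.0016,0.0,-0.08],"angular":[-0.003,0.003,0],"hand":0.06},{"delta_pos":[0.0016,0.02,-0.104],"angular":[-0.003,0.003,0],"hand":0.06},{"delta_pos":[0.0016,0.05,-0.104],"angular":[-0.003,0.003,0],"hand":0.06},{"delta_pos":[0.0016,0.056,-0.104],"angular":[-0.003,0.003,0],"hand":0.06},{"delta_pos":[0.0016,0.056,-0.104],"angular":[-0.003,0.003,0],"hand":0.06}]}}

```text
clock: 21.5
tool_pos: [521.0, -81.0, 171.6]
orientation: [-1.573, -0.439, -2.154]
ft_force: [-0.5, 0.5, 0.3]
finger_gap: 60.1
```

```bash
python3 snap.py 19; python3 pl.py "bay=2,dz=0,dy=0,kdeg=0,back=0,offx=0.5,du=1"
```

```text
21.5 [ 0.393  0.329 -0.362  0.252 -1.261  0.471] [521.  -81.  171.6] [-1.573 -0.439 -2.154] [-0.5  0.5  0.3] 60.1168729049123
up chk [0.233 0.353 0.906] [0.233 0.353 0.906]
tgt [ 506.  -104.8  108.5] d mm [-0.7 70.8 -0.7] rot [-0.    -0.001  0.001]
[0.2 0.2 0.5]
```

View pics/w19.png

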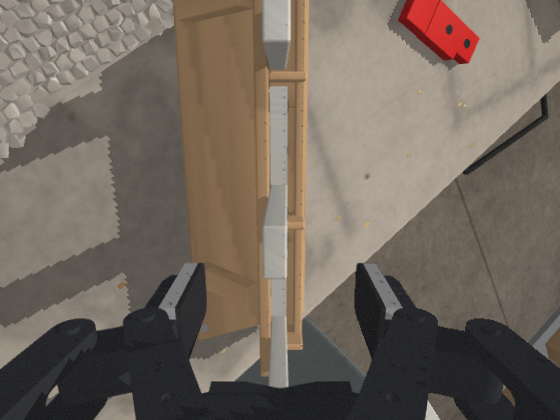

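>>> {"op": "drive_tool", "data": {"series": [{"delta_pos":[-0.0015,0.03,0],"angular":[0,0,0],"hand":0.06},{"delta_pos":[-0.0015,0.055,0],"angular":[0,0,0],"hand":0.06},{"delta_pos":[-0.0015,0.07,0],"angular":[0,0,0],"hand":0.05},{"delta_pos":[-0.0015,0.07,0],"angular":[0,0,0],"hand":0.03},{"delta_pos":[-0.0015,0.07,0],"angular":[0,0,0],"hand":0.02},{"delta_pos":[-0.0015,0.07,0],"angular":[0,0,0],"hand":0.01},{"delta_pos":[-0.0015,0.07,0],"angular":[0,0,0],"hand":0},{"delta_pos":[-0.0015,0.07,0],"angular":[0,0,0],"hand":0},{"delta_pos":[-0.0015,0.07,0],"angular":[0,0,0],"hand":0}]}}

```text
clock: 22.3
tool_pos: [508.6, -103.9, 111.1]
orientation: [-1.567, -0.436, -2.155]
ft_force: [0.3, -5.9, 2.1]
finger_gap: 11.5
```

>>> {"op": "drive_tool", "data": {"series": [{"delta_pos":[0,-0.002,0],"angular":[0,0,0],"hand":0},{"delta_pos":[-0.001,-0.002,0],"angular":[0,0,0],"hand":0},{"delta_pos":[-0.002,-0.002,0],"angular":[0,0,0],"hand":0},{"delta_pos":[-0.002,-0.002,0],"angular":[0,0,0],"hand":0}]}}

```text
clock: 22.63
tool_pos: [508.5, -102.7, 112.4]
orientation: [-1.569, -0.439, -2.155]
ft_force: [-2.6, -9.5, 7.1]
finger_gap: 11.4
```

>>> {"op": "drive_tool", "data": {"series": [{"delta_pos":[0,0.002,0],"angular":[0,0,0],"hand":0},{"delta_pos":[0,0.002,0],"angular":[0,0,0],"hand":0},{"delta_pos":[0,0.002,0],"angular":[0,0,0],"hand":0.02},{"delta_pos":[0,0.002,0],"angular":[0,0,0],"hand":0.04},{"delta_pos":[0,0.002,0],"angular":[0,0,0],"hand":0.055},{"delta_pos":[0,0.002,0],"angular":[0,0,0],"hand":0.06}]}}

```text
clock: 23.13
tool_pos: [509.3, -101.4, 108.7]
orientation: [-1.568, -0.434, -2.154]
ft_force: [-0.8, 0.4, -0.7]
finger_gap: 55.8
```

>>> {"op": "drive_tool", "data": {"series": [{"delta_pos":[0,-0.03,0],"angular":[0,0,0],"hand":0.06},{"delta_pos":[0,-0.065,0],"angular":[0,0,0],"hand":0.06},{"delta_pos":[0,-0.1,0],"angular":[0,0,0],"hand":0.06},{"delta_pos":[0,-0.14,0.03],"angular":[0,0,0],"hand":0.06},{"delta_pos":[0,-0.14,0.05],"angular":[0,0,0],"hand":0.06},{"delta_pos":[0,-0.14,0.05],"angular":[0,0,0],"hand":0.06},{"delta_pos":[0,-0.14,0.05],"angular":[0,0,0],"hand":0.06}]}}

```text
clock: 23.72
tool_pos: [583.5, -80.0, 235.3]
orientation: [-1.569, -0.434, -2.155]
ft_force: [-0.6, 0.1, -0.9]
finger_gap: 60.0
```

```bash
python3 snap.py 20; python3 - <<'E'
import cv2
t=cv2.imread("pics/w20.png"); cv2.imwrite("pics/w20b.png",cv2.resize(t[60:390,210:360],None,fx=4,fy=1.8,interpolation=cv2.INTER_CUBIC))
from plant import snapshot; import pickle
for n in("side","top"):
  s=snapshot(n); pickle.dump(s,open(n+"20.pkl","wb"))
  im=cv2.cvtColor(s["pixels"],cv2.COLOR_RGB2BGR); cv2.imwrite(f"pics/{n}20.png",im); 
  if n=="side": cv2.imwrite("pics/side20c.png",cv2.resize(im[130:270,220:380],None,fx=5,fy=4,interpolation=cv2.INTER_CUBIC))
E
```

```text
23.7167 [ 0.357  0.371 -0.143  0.255 -1.42   0.545] [583.5 -80.  235.3] [-1.569 -0.434 -2.155] [-0.6  0.1 -0.9] 60.038651114434344
```

View pics/w20b.png

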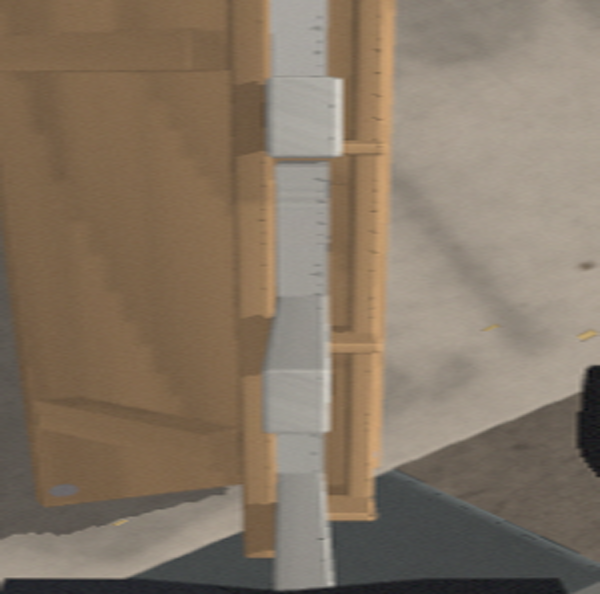

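View pics/side20c.png

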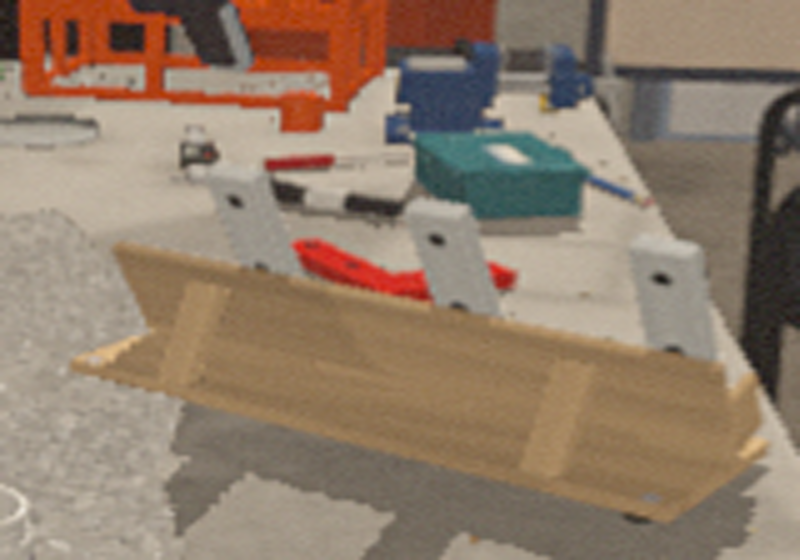

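View pics/top20.png

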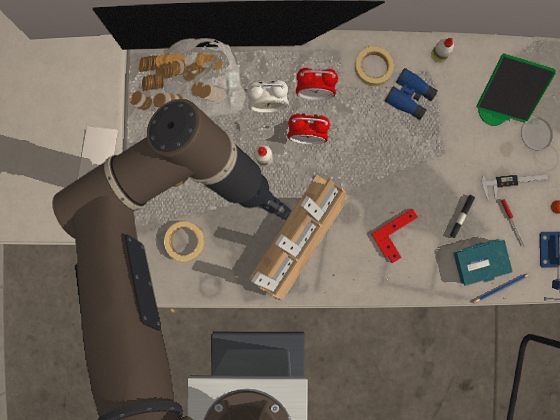

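```bash
python3 - <<'E'
from h import *
T=np.eye(4); T[:3,:3]=load("w16.pkl")["T_tool_cam"][:3,:3]; T[:3,3]=[0,-141.4,69.4]
s=load("w20.pkl"); Tw=toolT(s["st"])@T; b2=b1-107*ey
def at_v(px,v,b):
  o,d=ray(s,[px],Tw); t=(v-(o-b)@bz)/(d[0]@bz); P=o+d[0]*t-b; return [float((P@bx).round(1)),float((P@ey).round(1))]
r=lambda a,y:(210+a/4,60+y/1.8)
print("b2 top",[at_v(r(a,y),65,b2) for a,y in((264,370),(330,370),(264,432),(330,432))])
print("b2 inner",[at_v(r(a,296),-29,b2) for a in(276,328)],"toe",[at_v(r(a,164),-29,b2) for a in(274,329)])
E
```

```text
b2 top [[6.9, -11.5], [-4.6, -11.5], [7.0, 15.3], [-4.8, 15.3]]
b2 inner [[5.0, -11.4], [-7.1, -11.4]] toe [[5.4, -79.7], [-6.8, -79.7]]
```

View pics/side20.png

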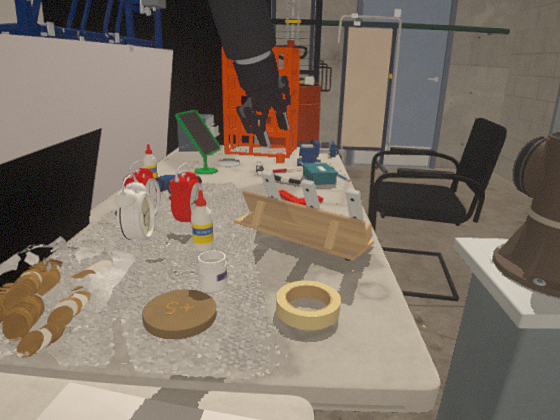

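```bash
python3 -c "
from plant import manip
print(manip.sign_off())"
```

```text
the job is handed in; nothing more can be done
None
```

I turned round the two mirrored brackets, in the middle and right bays, seated each in its own bay, and handed the job in at about 24 s. I left the left-bay bracket (already right), the red look-alike, the bottle, the jar and the tape alone. They look in their starting places in the last side picture.

**What the last checks showed**
- **All three brackets:** the legs stand at the left of their bays. From the side, all three stand equally high above the back board.
- **Right bay:** within about 1 mm of nominal, with the lean matching the back board.
- **Middle bay:** about 1.5–2 mm to the left, inside the 3 mm side play. It leans about 1° further back than the board, so its foot is probably 1–2 mm forward of the board. I re-gripped it to push it home, but that did not change the lean.

**What went wrong on the way**
- **Missed fit:** the middle bracket's toe first landed on the divider, at up to about 55 N. It slipped a few mm in the grip, and I lifted it, measured again and seated it.
- **Camera offset:** the wrist camera's calibration was off by about 1.3 mm. I found this by comparing its two opposite orientations and corrected for it.
- **Disagreement between cameras:** the side and wrist cameras differed by up to about 10 mm on how high the first bracket sat in the grip. I settled the seating height by feeling for contact with the floor of the slot.

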